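# Set out the vigil candles from the latched supply box

### The job

Set out the candles for tonight's vigil: pull the sprung brass latch knob on the front of the pine supply box out to its stop so that the lid springs free, then swing the lid right up. Lay every candle from the box on the raised candle rest, one to a notch, lying square across both rails and centred on them. Then close the lid and press it down until the latch snaps home, leaving the candlestick, cruets, alms dish and snuffer undisturbed.

Things in the scene. Friction and masses are not known exactly. Their poses are not given: they have to be found in the camera images.
- supply_box: Fixed pine box, 174 (x) x 310 (y) x 100 mm high without its lid, walls and floor 8 mm. Origin at the centre of its underside; x points from its front (latch side, towards the robot) to its back (hinge side), z up.
- box_seat (a point): Middle of the candle seats in the box, 34 mm above the counter. Two notched bearers run along the box's y at x = -38 and +38 mm, 14 mm thick (62 mm clear between them for the fingers). Seats at y = -82.5, -27.5, 27.5, 82.5 mm, parted by sloping teeth 12 mm high; each seat starts with one candle, lying along x, or is empty.
- latch (a joint): Distance the sprung bolt is drawn out along the box's -x, m: 0 = home, 0.020 = against its stop. The spring draws it home with 3 N at 0, 6 N at the stop, and it flies home when let go. It frees the lid when about 0.014 out. Its tongue is bevelled on top, so pressing the lid down drives it aside until it snaps over the lid's staple.
- latch_knob (a point): Centre of the latch's brass knob, a cylinder 24 mm across and 24 mm long with its axis along the box's x; with the bolt home it stands 27 to 51 mm in front of the box's front face, 84 mm above the counter. Moves with the bolt.
- lid (a joint): Angle of the lid, rad: 0 = shut, 1.8 = fully open, a little past upright. On a sprung friction stay: freed by the latch it rises by itself to about 0.5, and it stays wherever it is put. Moving it by the front edge takes up to about 5 N; the last 0.13 rad of shutting, against the latch, takes about 10 N down at the front edge.
- lid_hinge (a point): Middle of the lid's hinge line (along the box's y), on top of the box's back wall: box x = +87 mm, 100 mm up. The lid is a board 174 x 310 mm, 8 mm thick. A brass staple 34 mm wide hangs 29 mm below it at its middle, 150 mm from the hinge line.
- lid_edge (a point): Middle of the lid's front edge, in the middle of its thickness, 174 mm from the hinge line; moves with the lid. Shut, it is flush with the box's front.
- candle_rest: Fixed dark wooden rest: base 110 (x) x 300 (y) x 16 mm, and on it two upright notched rails along y, 14 mm thick, at x = -38 and +38 mm. Origin at the centre of its underside, z up.
- rest_seat (a point): Middle of the rest's candle seats, 80 mm above the counter. Seats at the rest's y = -110, -55, 0, 55, 110 mm, each flat for 31 mm, parted by sloping teeth 12 mm high. A candle laid in one lies along the rest's x (either way round) over both rails, its axis 93 mm above the counter.
- candle1: Hexagonal honey-coloured beeswax candle, 26 mm across the flats (30 mm over the corners), 140 mm long plus an 8 mm wick at its +x end. Origin on its axis at mid-length; x along the axis towards the wick. Absent in some starts.
- candle2: Like candle1.
- candle3: Like candle1.
- candle4: Like candle1.
- candlestick: Bystander: brass pricket candlestick, 158 mm tall, base 92 mm across; origin under its centre.
- cruet_a: Bystander: clear glass cruet with a faceted stopper, 131 mm tall, 66 mm across; origin under its centre.
- cruet_b: Bystander: like cruet_a.
- alms_dish: Bystander: pewter alms dish, 160 mm across, 19 mm high; origin under its centre.
- snuffer: Bystander: brass bell snuffer on a walnut handle, lying down, 170 mm long; origin under its middle.

How it is judged (in metres and radians):
On the way, in this order (a step that is already met when the one before it is completed fails the run):
1. the latch knob is pulled out to its stop (value of joint latch above 0.018 m), for 0.1 s.
2. the lid is swung right up (value of joint lid above 1.4 rad), for 0.2 s.
At the end, for the whole second after the job is handed in: The lid is shut (under 0.02 rad) with the latch bolt home (within 3 mm), and every candle that was in the box lies at rest in a notch of the candle rest: its centre 87 to 100 mm above the rest's underside, within 25 mm of the middle between the rails, and within 0.17 rad of square across them (value of joint lid below 0.02 rad and value of joint latch below 0.003 m and x of candle1 in the frame of candle_rest between -0.025 and 0.025 m and y of candle1 in the frame of candle_rest between -0.13 and 0.13 m and z of candle1 in the frame of candle_rest between 0.087 and 0.1 m and angle between the x axis of each of candle1, candle2, candle3, candle4 and the x axis of candle_rest, either way round below 0.17 rad and linear speed of each of candle1, candle2, candle3, candle4 below 0.02 m/s and x of candle2 in the frame of candle_rest between -0.025 and 0.025 m and y of candle2 in the frame of candle_rest between -0.13 and 0.13 m and z of candle2 in the frame of candle_rest between 0.087 and 0.1 m and x of candle3 in the frame of candle_rest between -0.025 and 0.025 m and y of candle3 in the frame of candle_rest between -0.13 and 0.13 m and z of candle3 in the frame of candle_rest between 0.087 and 0.1 m and x of candle4 in the frame of candle_rest between -0.025 and 0.025 m and y of candle4 in the frame of candle_rest between -0.13 and 0.13 m and z of candle4 in the frame of candle_rest between 0.087 and 0.1 m); the robot touches nothing.
It fails at once if a bystander (candlestick, cruet, alms dish or snuffer) is pushed more than 4 cm or knocked over (distance of any of candlestick, cruet_a, cruet_b, alms_dish, snuffer from where it was at the start of the episode above 0.04 m or angle between any of candlestick, cruet_a, cruet_b, alms_dish, snuffer's own z axis and vertical above 0.4 rad).
Of candle1, candle2, candle3, candle4 only 3 to 4 are there at a start; the rules pass over those that are not, and their reading is None.
At some moment in a run one of candle1, candle2, candle3, candle4 may be knocked a few centimetres aside while the robot is not near it.
Once in a run the grip may slacken for a moment while it holds something.
It also fails if it takes over 210 s, if anything falls off the work surface, if the arm or the gripper's body presses on something with over 40 N, if the wrist force passes 120 N, or if a joint passes its speed limit or range.

### The arm

A 7-joint arm with a two-finger parallel gripper is mounted at the origin on the work surface. World frame = base frame: x ahead of the robot, y to its left, z up, the work surface at z = 0. Lengths are in m, angles in degrees, forces in N, time in s.
With the tool pointing down it reaches from about 0.425 to 1.025 m from the base axis. Payload 9.4 kg.
Tool frame: the origin (TCP) lies on the centre line of the jaws, within the pads' length; the fingertips stand 17 mm ahead of it and the grasp point (between the pads) lies 2 mm behind it; y points along the fingers, z is the direction in which the jaws open and shut, and the axes are right-handed (so a half turn about y gives the same grasp; the last joint's range is limited). The gripper opens to 85 mm and grips with 20 to 120 N. Pads are 22 mm wide; open, the fingers measure 114 mm over their backs; the gripper's body (76 mm by 85 mm) begins 54 mm behind the grasp point. The pads swing forward as they close: fully open they stand 13 mm farther back than shut.
Start: joints at [72.668, 34.337, -0.143, 91.639, 0.103, 54.024, -4.572], TCP at [0.162, -0.707, 0.248] pointing down, gripper open.
Joint ranges: [-147.43, 147.43], [-19.82, 112.94], [-74.19, 73.91], [6.32, 146.72], [-59.91, 239.91], [6.04, 106.73], [-150.56, 150.56]. Speed limits (degrees/s): [127.2, 127.2, 172.46, 172.46, 180, 180, 180].

### API

Orientations are given as [roll, pitch, yaw] about the fixed x, y, z axes, in that order (R = Rz(yaw) Ry(pitch) Rx(roll)).
In Python, from plant import sensors, optics, close_job gives the robot as it stands.
- The arm moves only by the shell command python3 -m handwheel 'ROWS' [FORCE]. ROWS is a JSON object of lists of equal length, an entry for each row: "translation": the shift along the tool's x, y, z in cm, a list of three; "rot": the turn, a rotation vector about the tool's x, y, z in rad, a list of three; "grip": the finger opening in cm, from 0 to 8.54. In form: {"translation": [[tx, ty, tz], ...], "rot": [[wx, wy, wz], ...], "grip": [grip, ...]}. A call has 1 to 8 rows; each row shifts and turns the commanded pose from where the row before left it, along the tool's axes as they then stand; what a row does not reach is not made up. A row lasts 1/10 s, in which the tool goes at most 50 mm and 8.59 degrees, less where a joint would pass 70% of its speed; a pose out of reach is approached as far as the arm can. A call is refused whole if a number of a shift passes 5 or a number of a turn 0.15, either way. A call with a gripper value outside its range is refused whole. The fingers move at their own pace and stop on an object; FORCE is the grip in N (left out, the last holds). Time passes only in rows, so rows that do not move let the fingers close. It gives the time, the measured TCP pose, the force and the opening at its end, in the units of the state.
- sensors.observe(): the state, without advancing time (a new reading comes with each control period).
- optics.read_camera(name): name is "scene" or "top"; returns (picture, depth): 480x640x3 uint8, blue, green, red; 480x640 float32, m along the optical axis (not along the pixel's ray), 0 where there is no reading.
- optics.get_calibration(name): a dict with "fx", "fy", "cx", "cy" (pixels), "dist_coeffs" ([k1, k2, p1, p2, k3] as OpenCV has them; the pictures are not rectified), "origin" and "orientation" of the camera in the world. Camera axes: x right, y down, z forward; pixel columns grow to the right and rows downward; lengths in m; the calibration is good to about 2 mm. A picture is of the moment at which its call begins. get_calibration takes no time and is no camera call.
- close_job(): hands the job in, once; it reports no verdict.
The state is a dict: "time": time; "joint_pos": joint angles; "qd": joint speeds; "joint_torque": joint torques, N m; "position": TCP position; "orientation": TCP orientation; "contact_force": force on the tool from outside, world axes, zero at the start; "ft_torque": the same for the moment, N m; "grip_width": finger opening in m.
Only numpy, scipy, OpenCV 4.12 (cv2) and the standard library are available. Lean on these libraries where they do the work, as an engineer would, in place of code of your own. Each camera call takes 0.05 s, during which the arm holds its last target.

## Working session

There is one attempt and no reset: what is moved stays moved. The work goes in short steps, Python scripts to look and compute and a shell command to move; the robot and the scene stay as the last step left them, time stands still between calls to the robot, and variables do not carry over. Pictures are saved under pics/ and viewed, and the job is handed in when it is done.

```bash
ls; mkdir -p pics; cat > h.py <<'E'
import numpy as np, cv2
from plant import sensors, optics
from scipy.spatial.transform import Rotation as R
E
python3 - <<'E'
from h import *
s=sensors.observe(); print(s)
for n in ("scene","top"):
    im,d=optics.read_camera(n); cv2.imwrite(f"pics/{n}0.png",im); np.save(f"pics/{n}0.npy",d)
    print(n,optics.get_calibration(n))
E
```

```text
pics
{'time': 0.0, 'joint_pos': array([72.66938286, 34.38352996, -0.14564971, 91.68193479,  0.10290935,
       54.02402533, -4.57164324]), 'qd': array([ 0.02001571, -0.07781002,  0.06313863, -0.00404331,  0.04533884,
       -0.04855238, -0.04633828]), 'joint_torque': array([ 4.19355511e-04, -7.76446223e+01,  1.56483505e+00, -2.58013666e+01,
        1.22721959e-02,  8.99901206e-03,  2.35787496e-06]), 'position': array([ 0.16218403, -0.70615833,  0.24742314]), 'orientation': array([-9.00890021e+01, -8.05327938e-03, -1.67060236e+02]), 'contact_force': array([2.02281458, 0.82643684, 0.01210035]), 'ft_torque': array([-0.01079889,  0.00797522, -0.06290568]), 'grip_width': 0.08548736962660343}
scene {'fx': 456.19829566780953, 'fy': 456.19829566780953, 'cx': 319.8229372062003, 'cy': 241.66850006927035, 'dist_coeffs': array([-0.11836656,  0.        ,  0.        ,  0.        ,  0.        ]), 'origin': array([0.77175275, 0.48181255, 0.93096645]), 'orientation': array([-146.82533647,    0.75479502,  152.8866299 ])}
top {'fx': 464.8736917822244, 'fy': 464.8736917822244, 'cx': 321.3293592156597, 'cy': 238.04903437722976, 'dist_coeffs': array([-0.11732491,  0.        ,  0.        ,  0.        ,  0.        ]), 'origin': array([ 0.32042338, -0.01169932,  1.12042485]), 'orientation': array([-168.44656328,    0.20566577,  -86.70491037])}
```

View pics/scene0.png

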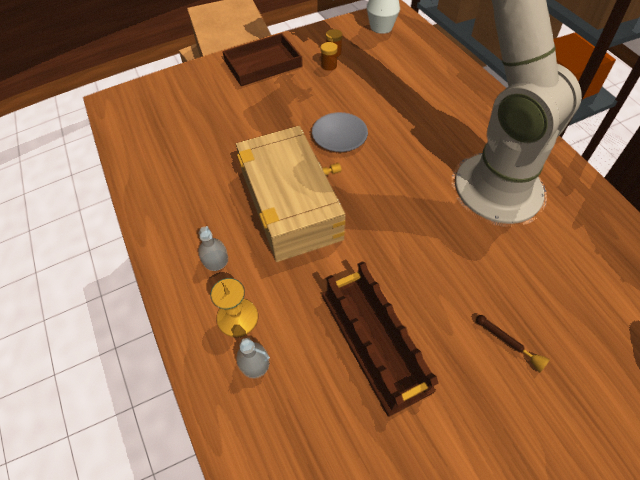

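View pics/top0.png

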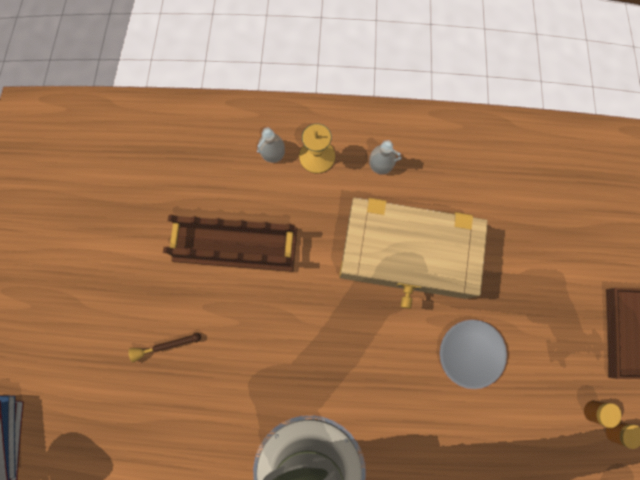

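```bash
cat >> h.py <<'E'
def cam(n):
    c=optics.get_calibration(n)
    K=np.array([[c['fx'],0,c['cx']],[0,c['fy'],c['cy']],[0,0,1]])
    return K,np.array(c['dist_coeffs']),np.array(c['origin']),R.from_euler('xyz',c['orientation'],degrees=True).as_matrix()
def rays(n,uv):
    K,D,o,M=cam(n)
    p=cv2.undistortPoints(np.asarray(uv,np.float64).reshape(-1,1,2),K,D).reshape(-1,2)
    return o,np.c_[p,np.ones(len(p))]@M.T
def onplane(n,uv,z):
    o,r=rays(n,uv); return o+r*((z-o[2])/r[:,2])[:,None]
def cloud(n,d):
    h,w=d.shape; u,v=np.meshgrid(np.arange(w),np.arange(h))
    o,r=rays(n,np.c_[u.ravel(),v.ravel()])
    return (o+r*d.reshape(-1,1)).reshape(h,w,3)
def project(n,P):
    K,D,o,M=cam(n)
    return cv2.projectPoints(((np.asarray(P,float).reshape(-1,3)-o)@M),np.zeros(3),np.zeros(3),K,D)[0].reshape(-1,2)
def snap(n,tag):
    im,d=optics.read_camera(n); cv2.imwrite(f"pics/{tag}.png",im); np.save(f"pics/{tag}.npy",d); return im,d
def box(P2):
    return cv2.minAreaRect(np.asarray(P2,np.float32)*1000)
def tcp():
    s=sensors.observe(); return s['position'],R.from_euler('xyz',s['orientation'],degrees=True),s
def totool(dv):  # world shift (m) -> tool cm
    p,r,s=tcp(); return r.inv().apply(dv)*100
E
python3 - <<'E'
from h import *
for n in ("top","scene"):
    im=cv2.imread(f"pics/{n}0.png"); d=np.load(f"pics/{n}0.npy"); P=cloud(n,d)
    z=P[...,2]; ok=(d>0)
    print(n,'table',np.median(z[ok&(abs(z)<.02)]))
    def comps(lo,hi,minn=60):
        m=(ok&(z>lo)&(z<hi)).astype(np.uint8)
        k,l,st,c=cv2.connectedComponentsWithStats(m)
        for i in range(1,k):
            if st[i,4]>minn:
                q=P[l==i]; print(lo,hi,st[i].tolist(),q.mean(0).round(3),np.median(q[:,2]).round(4),box(q[:,:2]))
    comps(.098,.118); comps(.08,.098,40); comps(.01,.03); comps(.12,.2,20)
E
```

```text
top table 0.0005313158823820885
0.098 0.118 [259, 132, 15, 13, 63] [0.76  0.145 0.105] 0.1043 ((760.3839111328125, 147.8122100830078), (19.57183265686035, 38.663883209228516), 17.03572654724121)
0.098 0.118 [341, 198, 146, 98, 10574] [ 0.52  -0.205  0.109] 0.1087 ((524.10546875, -206.70889282226562), (309.3913269042969, 182.96002197265625), 84.0727767944336)
0.098 0.118 [279, 450, 47, 16, 94] [0.068 0.015 0.112] 0.1151 ((64.41756439208984, 18.77743148803711), (18.53784942626953, 96.71269226074219), 14.367616653442383)
0.08 0.098 [167, 214, 128, 17, 655] [0.556 0.217 0.085] 0.0834 ((556.0621337890625, 216.7537078857422), (297.76361083984375, 15.309015274047852), 88.5372314453125)
0.08 0.098 [162, 246, 112, 17, 574] [0.482 0.241 0.085] 0.0835 ((482.2708435058594, 239.02249145507812), (258.4395751953125, 16.069740295410156), 88.25758361816406)
0.08 0.098 [274, 257, 18, 7, 92] [0.477 0.086 0.085] 0.0841 ((476.479248046875, 88.91520690917969), (13.633340835571289, 39.00714874267578), 1.932279348373413)
0.08 0.098 [401, 284, 26, 25, 230] [ 0.411 -0.194  0.092] 0.0923 ((409.8245849609375, -
[... 9370 characters left out ...]
73.11920166015625, 353.06219482421875), 50.090938568115234)
0.12 0.2 [484, 132, 69, 48, 1475] [0.05  0.033 0.16 ] 0.1597 ((34.30130386352539, 20.367164611816406), (78.16098022460938, 148.0428924560547), 29.103431701660156)
0.12 0.2 [198, 226, 11, 10, 71] [ 0.752 -0.134  0.126] 0.1266 ((752.4274291992188, -134.77467346191406), (22.009422302246094, 16.441831588745117), 7.397889137268066)
0.12 0.2 [210, 278, 35, 31, 748] [0.759 0.029 0.123] 0.1221 ((759.117919921875, 27.9541015625), (67.0624008178711, 68.39008331298828), 62.065391540527344)
0.12 0.2 [239, 338, 14, 12, 108] [0.767 0.145 0.127] 0.1277 ((766.92138671875, 144.29754638671875), (17.903703689575195, 24.692014694213867), 82.4814453125)
```

```bash
cat >> h.py <<'E'
def goto(target,yaw=None):
    """print rot about tool y then shift in tool cm (after turning) for tool-down pose"""
    p,r,s=tcp(); rp=s['orientation']
    if yaw is not None:
        d=(yaw-rp[2]+180)%360-180
        rn=R.from_euler('xyz',[-90,0,yaw],degrees=True)
        print('rotvec tool',(r.inv()*rn).as_rotvec().round(3),'|',end=' '); r=rn
    print('shift cm',r.inv().apply(np.array(target)-p).__mul__(100).round(2),'from',p.round(4),rp.round(2))
E
python3 - <<'E'
from h import *
im=cv2.imread("pics/top0.png")
big=cv2.resize(im[180:320,330:500],None,fx=4.5,fy=4.5,interpolation=cv2.INTER_CUBIC); cv2.imwrite("pics/topcrop.png",big)
# lid top points far from hinges: fit front edge and sides
for n in ("top","scene"):
    d=np.load(f"pics/{n}0.npy"); P=cloud(n,d); m=(d>0)&(P[...,2]>.1045)&(P[...,2]<.1125)
    q=P[m]; q=q[(q[:,0]>.35)&(q[:,0]<.65)&(q[:,1]>-.4)&(q[:,1]<-.02)]
    for yaw in (-5.5,-6,-6.5):
        a=np.radians(yaw); ex=np.array([np.cos(a),np.sin(a)]); ey=np.array([-ex[1],ex[0]])
        u=q[:,:2]@ex; v=q[:,:2]@ey
        # front edge per v-bin slope
        b=np.round(v/.01).astype(int); B=[k for k in np.unique(b) if (b==k).sum()>60]
        f=np.array([np.percentile(u[b==k],1) for k in B]); k=np.array(B)*.01
        s=np.polyfit(k[2:-2],f[2:-2],1)
        print(n,yaw,'front',np.median(f).round(4),'slope',s[0].round(4),'v',np.percentile(v,[.3,99.7]).round(4),'u',np.percentile(u,[.3,99,99.7]).round(4))
E
```

```text
top -5.5 front 0.4545 slope 0.0167 v [-0.3084 -0.0022] u [0.4521 0.6245 0.627 ]
top -6 front 0.4559 slope 0.0086 v [-0.3036  0.0025] u [0.4541 0.6257 0.6277]
top -6.5 front 0.457 slope -0.0013 v [-0.299   0.0072] u [0.4557 0.6271 0.6288]
scene -5.5 front 0.4546 slope 0.0108 v [-0.3099 -0.0017] u [0.4527 0.624  0.6267]
scene -6 front 0.456 slope 0.0001 v [-0.3051  0.0027] u [0.4544 0.6252 0.6272]
scene -6.5 front 0.4572 slope -0.0078 v [-0.3004  0.0075] u [0.4553 0.6265 0.628 ]
```

View pics/topcrop.png

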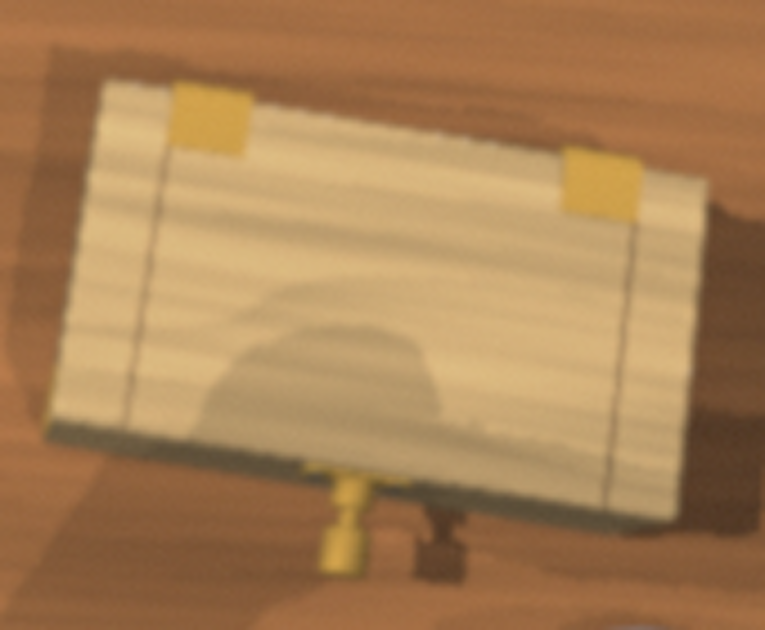

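```bash
cat >> h.py <<'E'
BY=-6.25; _a=np.radians(BY); EX=np.array([np.cos(_a),np.sin(_a),0]); EY=np.array([-EX[1],EX[0],0]); BC=.5425*EX-.1485*EY
def bx(x,y,z): return BC+x*EX+y*EY+np.array([0,0,z])
E
python3 - <<'E'
from h import *
print(bx(-.126,0,.084), onplane('top',[[406,301]],.088))
goto(bx(-.126,0,.2),173.75)
E
```

```text
[ 0.39785773 -0.19296042  0.084     ] [[ 0.39932333 -0.19151543  0.088     ]]
rotvec tool [0.001 0.335 0.   ] | shift cm [-17.84   4.75 -53.58] from [ 0.1622 -0.7062  0.2475] [-9.0080e+01 -1.0000e-02 -1.6706e+02]
```

```bash
python3 -m handwheel '{"translation":[[0,0,0],[0,0,0],[0,0,0],[-1.5,0,-4.5],[-1.5,0,-4.5],[-1.5,0,-4.5],[-1.5,0,-4.5],[-1.5,0,-4.5]],"rot":[[0,0.112,0],[0,0.112,0],[0,0.111,0],[0,0,0],[0,0,0],[0,0,0],[0,0,0],[0,0,0]],"grip":[8.5,8.5,8.5,8.5,8.5,8.5,8.5,8.5]}' 40; python3 -c "
from h import *
goto(bx(-.126,0,.2),173.75); print(tcp()[2]['joint_pos'])"
```

```text
time: 0.9
position: [0.2618, -0.4892, 0.2481]
orientation: [-90.0, -0.0, 173.7]
contact_force: [0.8, -0.4, 0.8]
grip_width: 0.0851
rotvec tool [ 0. -0.  0.] | shift cm [-10.3    4.81 -30.93] from [ 0.2618 -0.4892  0.2481] [-9.0020e+01 -1.0000e-02  1.7374e+02]
[ 52.6472473   22.7180555    4.57208193 114.3688815   -2.59145866
  43.02591068 -37.49581712]
```

```bash
python3 -m handwheel '{"translation":[[-1.5,0,-4.5],[-1.5,0,-4.5],[-1.5,0,-4.5],[-1.5,0,-4.5],[-1.5,0,-4.5],[-1.4,1,-4.2],[-1.4,1.8,-4.2],[0,2,0]],"rot":[[0,0,0],[0,0,0],[0,0,0],[0,0,0],[0,0,0],[0,0,0],[0,0,0],[0,0,0]],"grip":[8.5,8.5,8.5,8.5,8.5,8.5,8.5,8.5]}' 40; python3 -c "
from h import *
goto(bx(-.126,0,.2),173.75); print(tcp()[2]['joint_pos'])"
```

```text
time: 1.7
position: [0.4002, -0.1901, 0.2001]
orientation: [-90.1, 0.1, 174.2]
contact_force: [0.9, -0.9, -0.1]
grip_width: 0.085
rotvec tool [ 0.001  0.008 -0.002] | shift cm [0.2  0.01 0.31] from [ 0.4002 -0.1901  0.2001] [-9.0080e+01  1.3000e-01  1.7421e+02]
[ 17.97579024  19.66691203   0.21337613 130.33691515  -0.36251365
  29.89006075 -77.2961075 ]
```

```bash
python3 -m handwheel '{"translation":[[0.0,0,0.3],[0,3,0],[0,3,0],[0,2,0],[0,2,0],[0,1.8,0],[0,0,0]],"rot":[[0,0.008,0],[0,0,0],[0,0,0],[0,0,0],[0,0,0],[0,0,0],[0,0,0]],"grip":[8.5,8.5,8.5,8.5,8.5,8.5,8.5]}' 60; python3 -c "
from h import *
goto(bx(-.124,0,.082),173.75); print(tcp()[2]['joint_pos'])
snap('scene','s1'); snap('top','t1')"
```

```text
time: 2.4
position: [0.3962, -0.1993, 0.0812]
orientation: [-90.0, -0.2, 173.1]
contact_force: [-0.8, 0.3, -0.3]
grip_width: 0.0851
rotvec tool [ 0.    -0.011  0.003] | shift cm [-0.3  -0.08 -0.65] from [ 0.3962 -0.1993  0.0812] [-9.0000e+01 -1.7000e-01  1.7315e+02]
[ 19.23037276  33.249867     0.15991537 135.5432399   -0.27675938
  11.3696357  -77.2179215 ]
```

View pics/s1.png

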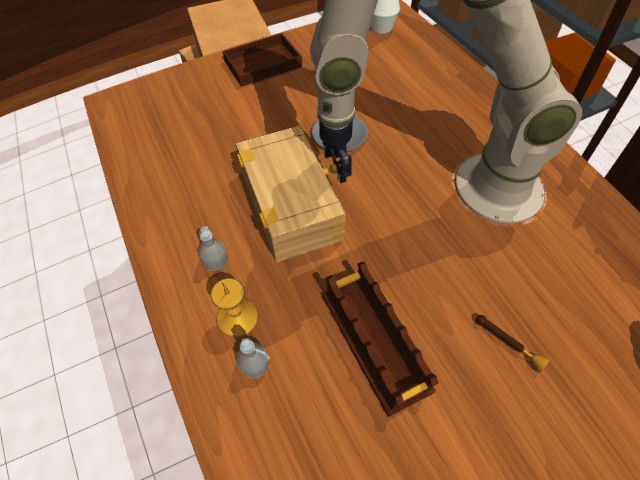

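```bash
python3 -m handwheel '{"translation":[[-0.4,0,-0.3],[-0.3,0,-0.35],[0,0,0],[0,0,0]],"rot":[[0,-0.011,0],[0,0,0],[0,0,0],[0,0,0]],"grip":[8.5,8.5,8.5,8.5]}' 60; python3 -c "
from h import *
goto(bx(-.120,0,.082),173.75); print(tcp()[2]['joint_pos'])
snap('scene','s2')
im,d=snap('top','t2')
cv2.imwrite('pics/t2c.png',cv2.resize(im[220:380,320:500],None,fx=4,fy=4))"
```

```text
time: 2.9
position: [0.4052, -0.1924, 0.0827]
orientation: [-90.0, 0.0, 173.9]
contact_force: [-0.2, -0.2, 0.7]
grip_width: 0.0849
rotvec tool [-0.     0.003 -0.001] | shift cm [0.12 0.07 0.14] from [ 0.4052 -0.1924  0.0827] [-8.9990e+01  5.0000e-02  1.7395e+02]
[ 1.80451166e+01  3.31558828e+01  1.33537258e-01  1.35000375e+02
 -3.49171369e-01  1.17946247e+01 -7.75556021e+01]
```

View pics/t2c.png

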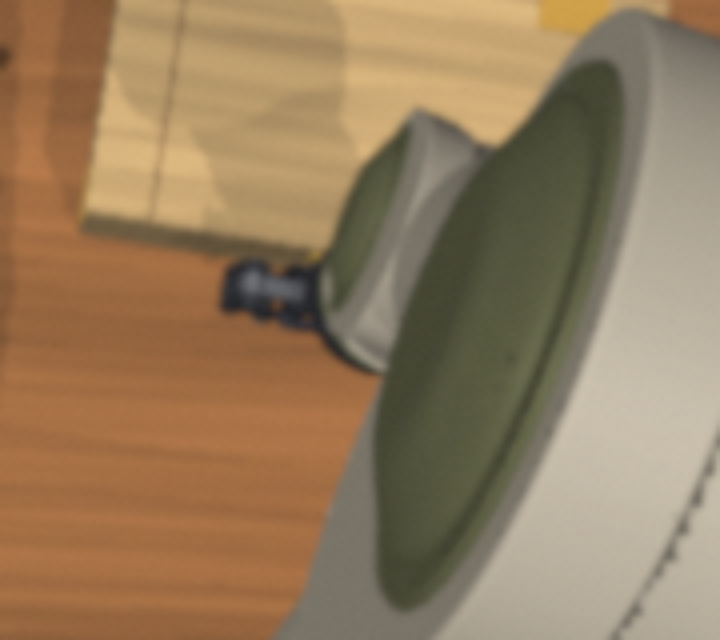

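The open fingers straddle the knob area (finger back at ~(240,285) in the crop). Close on the knob.

```bash
python3 -m handwheel '{"translation":[[0,0,0.1],[0,0,0],[0,0,0],[0,0,0],[0,0,0],[0,0,0],[0,0,0],[0,0,0]],"rot":[[0,0,0],[0,0,0],[0,0,0],[0,0,0],[0,0,0],[0,0,0],[0,0,0],[0,0,0]],"grip":[7,5,3,1.5,1.5,1.5,1.5,1.5]}' 60; python3 -c "
from h import *
goto(bx(-.120,0,.082),173.75); print(tcp()[2]['joint_pos'])
im,d=snap('scene','s2')
cv2.imwrite('pics/s2c.png',cv2.resize(im[80:280,220:420],None,fx=3,fy=3))"
```

```text
time: 3.8
position: [0.4044, -0.1954, 0.0826]
orientation: [-89.9, 0.0, 173.8]
contact_force: [-2.8, -8.7, 5.7]
grip_width: 0.0221
rotvec tool [-0.002  0.    -0.001] | shift cm [ 0.08  0.06 -0.17] from [ 0.4044 -0.1954  0.0826] [-8.9890e+01  4.0000e-02  1.7376e+02]
[ 18.27508325  33.18842872   0.28236548 134.94734947  -0.2586742
  11.80277101 -77.47200837]
```

View pics/s2c.png

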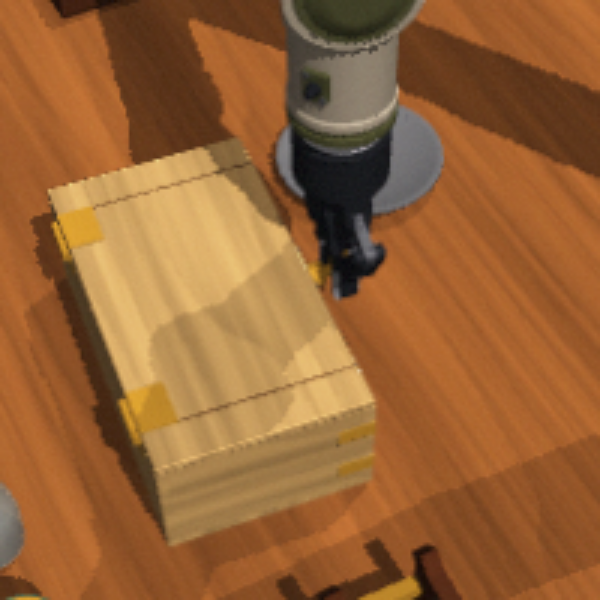

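```bash
python3 -m handwheel '{"translation":[[0.4,0,0],[0.5,0,0],[0.5,0,0],[0.5,0,0],[0.3,0,0],[0,0,0],[0,0,0]],"rot":[[0,0,0],[0,0,0],[0,0,0],[0,0,0],[0,0,0],[0,0,0],[0,0,0]],"grip":[1.5,1.5,1.5,1.5,1.5,1.5,1.5]}' 60; python3 -c "
from h import *
goto(bx(-.120,0,.082),173.75); print(tcp()[2]['joint_pos'],tcp()[2]['contact_force'])
im,d=snap('scene','s3')
cv2.imwrite('pics/s3c.png',cv2.resize(im[80:280,220:420],None,fx=3,fy=3))"
```

```text
time: 4.55
position: [0.3857, -0.1934, 0.0827]
orientation: [-89.9, 0.4, 173.8]
contact_force: [3.7, -8.5, -1.1]
grip_width: 0.0224
rotvec tool [-0.003  0.001 -0.006] | shift cm [-1.81  0.07 -0.18] from [ 0.3857 -0.1934  0.0827] [-89.85   0.36 173.81]
[ 1.89642688e+01  3.27024863e+01  1.11480988e-01  1.37397370e+02
  2.42740074e-02  9.51563137e+00 -7.71564201e+01] [ 3.74320858 -8.46890742 -1.11565928]
```

View pics/s3c.png

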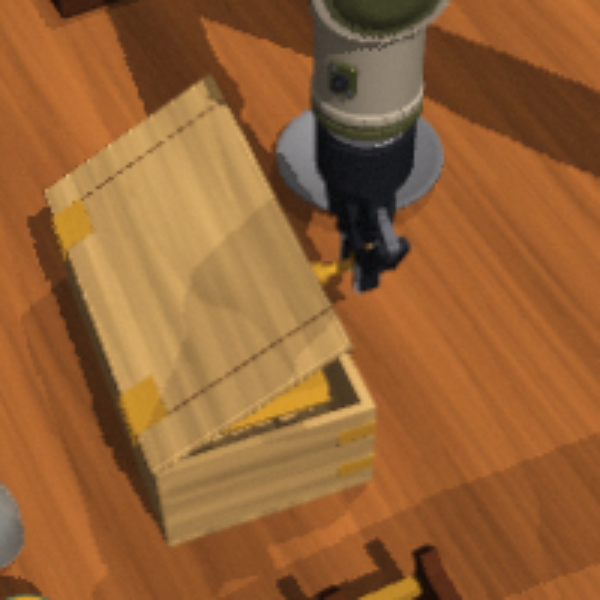

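```bash
python3 -m handwheel '{"translation":[[0.3,0,0],[0.3,0,0],[0,0,0],[0,0,0],[0,0,0]],"rot":[[0,0,0],[0,0,0],[0,0,0],[0,0,0],[0,0,0]],"grip":[1.5,1.5,1.5,1.5,1.5]}' 60; python3 -c "
from h import *
goto(bx(-.120,0,.082),173.75)"
```

```text
time: 5.1
position: [0.3843, -0.1933, 0.0828]
orientation: [-89.8, 0.8, 173.9]
contact_force: [15.3, -7.6, -7.5]
grip_width: 0.0221
rotvec tool [-0.003  0.002 -0.014] | shift cm [-1.95  0.08 -0.18] from [ 0.3843 -0.1933  0.0828] [-89.8    0.81 173.89]
```

```bash
python3 -m handwheel '{"translation":[[-0.5,0,0],[0,0,0],[0,0,0],[0,-3,0],[0,-4,0],[0,-4.5,0],[0,-4.5,0],[0,0,0]],"rot":[[0,0,0],[0,0,0],[0,0,0],[0,0,0],[0,0,0],[0,0,0],[0,0,0],[0,0,0]],"grip":[3,5,5,5,5,3,1,0]}' 60; python3 -c "
from h import *
print(tcp()[2]['joint_pos'])
snap('scene','s4')"
```

```text
time: 5.9
position: [0.3829, -0.1916, 0.2468]
orientation: [-89.9, 0.4, 173.9]
contact_force: [-0.5, 0.0, -1.2]
grip_width: 0.0069
[ 18.52261753  14.10186348   0.56865857 129.20560773  -0.22828023
  36.26884898 -76.85549951]
```

View pics/s4.png

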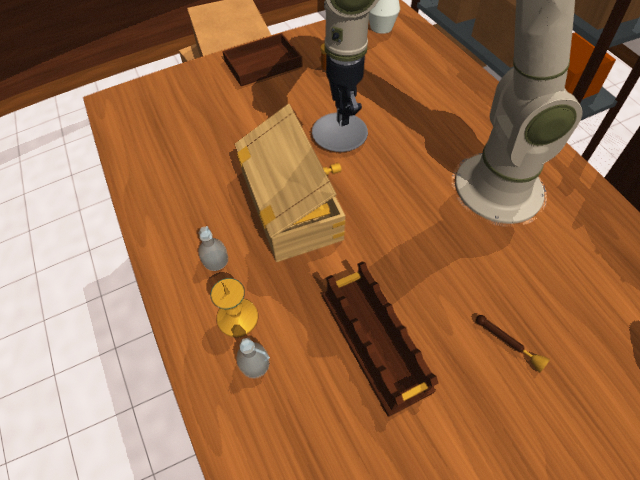

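```bash
python3 -m handwheel '{"translation":[[0,0,0],[0,0,0],[0,0,0],[0,0,0],[0,0,0]],"rot":[[0,0,0.14],[0,0,0.14],[0,0,0.14],[0,0,0.14],[0,0,0]],"grip":[0,0,0,0,0]}' 60; python3 -c "
from h import *
print(tcp()[2]['joint_pos'])"
```

```text
time: 6.45
position: [0.3857, -0.182, 0.2453]
orientation: [-92.4, 22.2, 173.9]
contact_force: [0.1, -0.8, -0.1]
grip_width: 0.0001
[ 37.06011203  10.29252751 -15.02591171 141.1977001  -35.58051955
  10.08250392 -38.80539559]
```

```bash
cat >> h.py <<'E'
def info():
    p,r,s=tcp(); q=p-BC; M=r.as_matrix()
    print('box xyz',np.round([q@EX,q@EY,p[2]],4),'tool y in box',np.round([M[:,1]@EX,M[:,1]@EY,M[2,1]],3),'toolz',np.round([M[:,2]@EX,M[:,2]@EY,M[2,2]],3),'F',np.round(s['contact_force'],1),'j',s['joint_pos'].round(1),'g',round(s['grip_width'],4),'t',s['time'])
def tobox(x,y,z):
    print('tool cm',totool(bx(x,y,z)-tcp()[0]).round(2))
def turnto(ty,tz):
    """ty,tz: desired tool y and z in box axes"""
    B=np.c_[EX,EY,[0,0,1]]; y=B@np.array(ty,float); y/=np.linalg.norm(y); z=B@np.array(tz,float); z-=y*(y@z); z/=np.linalg.norm(z)
    Rn=R.from_matrix(np.c_[np.cross(y,z),y,z]); r=tcp()[1]; print('rotvec',(r.inv()*Rn).as_rotvec().round(3))
E
python3 -c "
from h import *
info(); tobox(-.10,0,.17); turnto([.57,0,-.82],[0,-1,0])
d=np.load('pics/s4.npy'); P=cloud('scene',d)-BC; im=cv2.imread('pics/s4.png')
u=P@EX; v=P@EY; m=(d>0)&(abs(v)<.14)&(u<.09)&(u>-.1)&(P[...,2]>.112)&(P[...,2]<.25)&(im[...,2]>120)
f=np.polyfit(u[m],P[...,2][m],1); print(np.arctan(-f[0]),f, np.percentile(u[m],[1,5]),P[...,2][m].max())"
```

```text
box xyz [-0.1393  0.0096  0.2453] tool y in box [ 0.377  0.043 -0.925] toolz [ 0.018 -0.999 -0.039] F [ 0.1 -0.8 -0.1] j [ 37.1  10.3 -15.  141.2 -35.6  10.1 -38.8] g 0.0001 t 6.45
tool cm [-0.79  8.41  1.32]
rotvec [ 0.043 -0.003  0.221]
0.49172828702394944 [-0.53561019  0.1543917 ] [-0.06400544 -0.05827626] 0.1928787393729282
```

```bash
python3 -m handwheel '{"translation":[[-0.3,2.8,0.4],[-0.3,2.8,0.4],[-0.2,2.8,0.4],[0,0,0],[0,0,0],[0,0,0]],"rot":[[0,0,0],[0,0,0],[0,0,0],[0.02,0,0.12],[0.02,0,0.1],[0,0,0]],"grip":[0,0,0,0,0,0]}' 60; python3 -c "
from h import *
info(); tobox(-.10,0,.17); turnto([.57,0,-.82],[0,-1,0])
im,d=snap('scene','s5')
cv2.imwrite('pics/s5c.png',cv2.resize(im[80:280,220:420],None,fx=3,fy=3))"
```

```text
time: 7.05
position: [0.4355, -0.2217, 0.25]
orientation: [-93.0, 28.5, 173.4]
contact_force: [0.1, -0.7, -0.1]
grip_width: 0.0003
box xyz [-0.0854 -0.0244  0.25  ] tool y in box [ 0.477  0.05  -0.877] toolz [ 0.02  -0.999 -0.046] F [ 0.1 -0.7 -0.1] j [ 50.9  15.1 -27.2 137.4 -59.4   6.1 -11.6] g 0.0003 t 7.05
tool cm [ 5.11  6.44 -2.1 ]
rotvec [ 0.05  -0.008  0.109]
```

View pics/s5c.png

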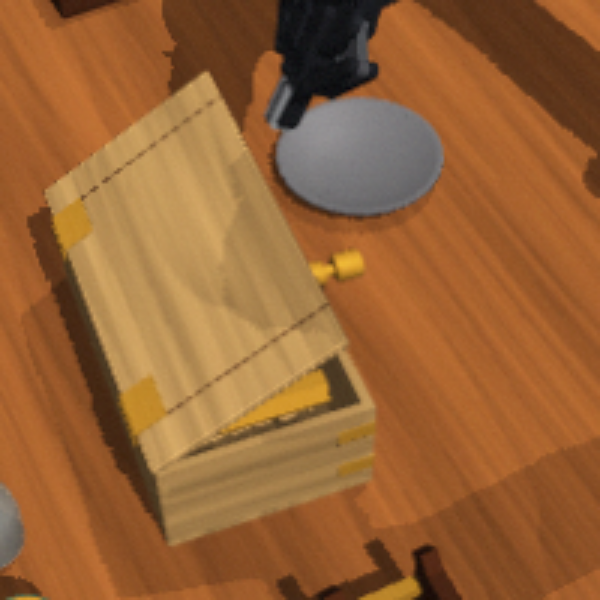

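```bash
python3 -m handwheel '{"translation":[[0,0,0],[0,0,0],[0,0,0],[0,0,0],[0,0,0]],"rot":[[-0.01,0,-0.12],[-0.01,0,-0.12],[-0.01,0,-0.12],[-0.01,0,-0.12],[0,0,0]],"grip":[0,0,0,0,0]}' 60; python3 -c "
from h import *
info(); tobox(-.12,0.05,.20); turnto([.15,0,-1],[0,-1,0])"
```

```text
time: 7.6
position: [0.4467, -0.214, 0.244]
orientation: [-94.8, 12.7, 175.7]
contact_force: [0.1, 0.1, -0.9]
grip_width: 0.0
box xyz [-0.0751 -0.0156  0.244 ] tool y in box [ 0.217  0.092 -0.972] toolz [ 0.053 -0.995 -0.082] F [ 0.1  0.1 -0.9] j [ 14.3  16.6  13.2 128.5 -28.5  28.2 -42.7] g 0.0 t 7.6
tool cm [ 5.12  3.9  -6.4 ]
rotvec [ 0.091  0.037 -0.072]
```

```bash
python3 -m handwheel '{"translation":[[2.5,-0.5,-1.5],[2.5,-0.5,-1.5],[0,0,-1.5],[0,0,-1.5],[0,0,0]],"rot":[[0.045,0.018,-0.036],[0.045,0.018,-0.036],[0,0,0],[0,0,0],[0,0,0]],"grip":[0,0,0,0,0]}' 60; python3 -c "
from h import *
info(); tobox(-.12,0.05,.20); turnto([.15,0,-1],[0,-1,0])"
```

```text
time: 8.1
position: [0.3978, -0.1498, 0.2451]
orientation: [-90.4, 8.8, 173.5]
contact_force: [0.4, -0.3, 0.6]
grip_width: -0.0002
box xyz [-0.1308  0.0429  0.2451] tool y in box [ 0.153  0.006 -0.988] toolz [-0.003 -1.    -0.007] F [ 0.4 -0.3  0.6] j [ -3.8  11.8  21.8 135.5 -14.9  25.7 -66.3] g -0.0002 t 8.1
tool cm [-0.37  4.62 -0.69]
rotvec [ 0.006 -0.004 -0.005]
```

```bash
python3 -m handwheel '{"translation":[[0,3,-0.4],[-0.3,3,-0.3],[-0.5,0.6,0],[-1,0.1,0],[-1,0.1,0],[0,0,0]],"rot":[[0,0,0],[0,0,0],[0,0,0],[0,0,0],[0,0,0],[0,0,0]],"grip":[0,0,0,0,0,0]}' 60; python3 -c "
from h import *
info(); 
im,d=snap('scene','s6')
cv2.imwrite('pics/s6c.png',cv2.resize(im[80:280,220:420],None,fx=3,fy=3))"
```

```text
time: 8.7
position: [0.4394, -0.1502, 0.1842]
orientation: [-90.3, 9.0, 173.3]
contact_force: [0.6, 0.3, 0.3]
grip_width: -0.0002
box xyz [-0.0894  0.0471  0.1842] tool y in box [ 0.156  0.004 -0.988] toolz [-0.006 -1.    -0.005] F [0.6 0.3 0.3] j [  1.5  20.9  14.8 135.  -23.6  17.2 -59.5] g -0.0002 t 8.7
```

View pics/s6c.png

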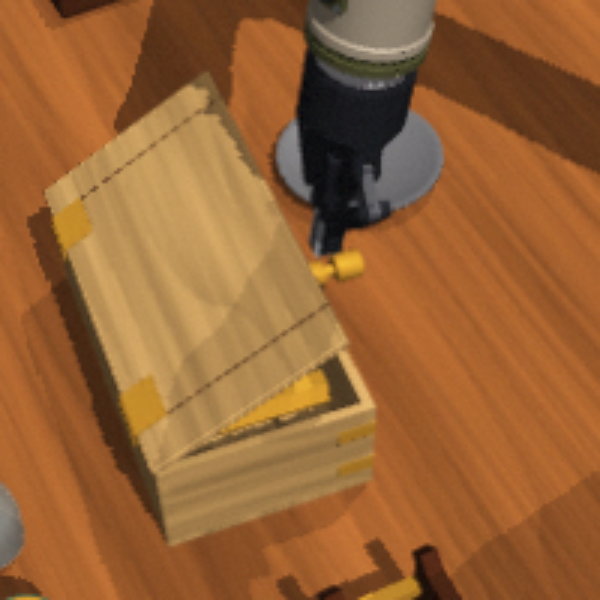

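```bash
python3 -m handwheel '{"translation":[[0,1.5,0],[0,1.4,0],[-0.8,0,0],[-0.8,0,0],[0,0,0]],"rot":[[0,0,0],[0,0,0],[0,0,0],[0,0,0],[0,0,0]],"grip":[0,0,0,0,0]}' 60; python3 -c "
from h import *
info()"
```

```text
time: 9.25
position: [0.459, -0.1519, 0.1579]
orientation: [-90.3, 8.9, 173.4]
contact_force: [-0.2, 0.8, 0.1]
grip_width: 0.0003
box xyz [-0.0697  0.0475  0.1579] tool y in box [ 0.155  0.004 -0.988] toolz [-0.006 -1.    -0.005] F [-0.2  0.8  0.1] j [  3.9  24.7  11.5 134.  -26.   14.2 -57.8] g 0.0003 t 9.25
```

```bash
python3 -m handwheel '{"translation":[[-0.6,-0.6,0],[-0.8,-1.2,0],[-0.8,-1.2,0],[-0.8,-1.1,0],[-0.9,-1.0,0],[0,0,0]],"rot":[[0,0,0],[0,0,0],[0,0,0],[0,0,0],[0,0,0],[0,0,0]],"grip":[0,0,0,0,0,0]}' 60; python3 -c "
from h import *
info()
im,d=snap('scene','s7')
cv2.imwrite('pics/s7c.png',cv2.resize(im[80:280,220:420],None,fx=3,fy=3))"
```

```text
time: 9.85
position: [0.4894, -0.1556, 0.2152]
orientation: [-90.3, 9.0, 173.4]
contact_force: [-0.1, 0.1, -0.2]
grip_width: 0.0003
box xyz [-0.0391  0.0471  0.2152] tool y in box [ 0.156  0.004 -0.988] toolz [-0.006 -1.    -0.005] F [-0.1  0.1 -0.2] j [ -3.   20.9  20.  127.7 -20.7  25.  -63.2] g 0.0003 t 9.85
```

View pics/s7c.png

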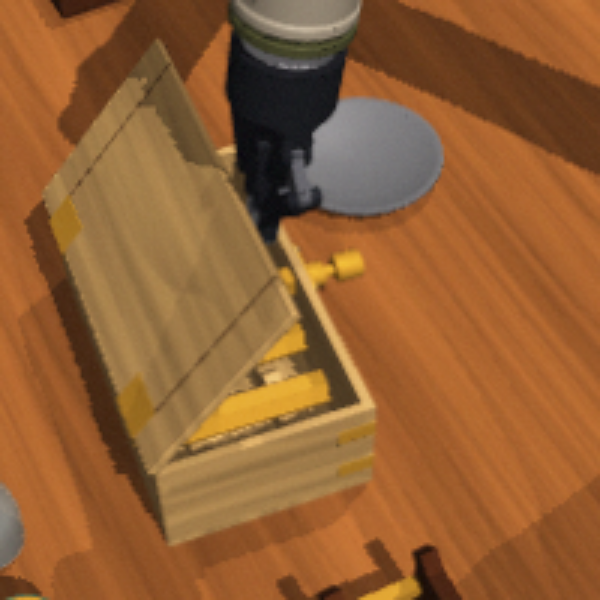

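```bash
python3 -m handwheel '{"translation":[[-1.2,-1.0,0],[-1.3,-0.9,0],[-1.4,-0.8,0],[-1.5,-0.6,0],[-1.5,-0.4,0],[-1.5,-0.2,0],[-1.5,0,0],[0,0,0]],"rot":[[0,0,0],[0,0,0],[0,0,0],[0,0,0],[0,0,0],[0,0,0],[0,0,0],[0,0,0]],"grip":[0,0,0,0,0,0,0,0]}' 60; python3 -c "
from h import *
info()
im,d=snap('scene','s8')
cv2.imwrite('pics/s8c.png',cv2.resize(im[80:280,220:420],None,fx=3,fy=3))"
```

```text
time: 10.7
position: [0.5799, -0.1662, 0.2665]
orientation: [-90.3, 8.8, 173.4]
contact_force: [-0.8, 0.1, -0.1]
grip_width: 0.0003
box xyz [0.0521 0.0464 0.2665] tool y in box [ 0.153  0.004 -0.988] toolz [-0.006 -1.    -0.005] F [-0.8  0.1 -0.1] j [ -5.8  23.   23.5 114.  -17.7  37.2 -67.9] g 0.0003 t 10.7
```

View pics/s8c.png

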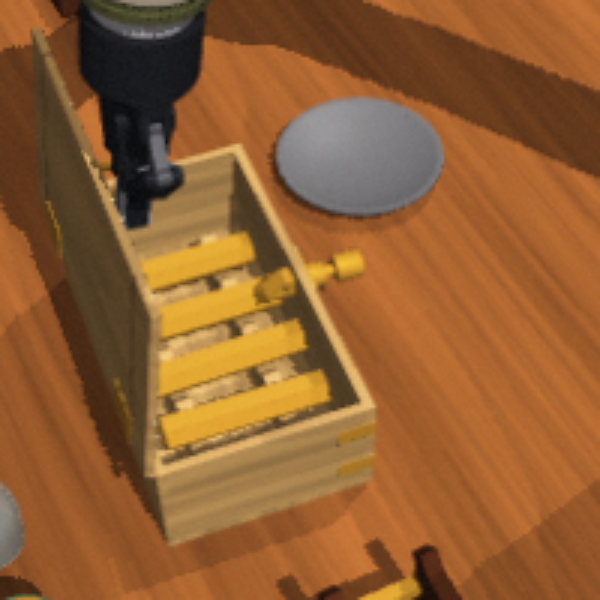

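```bash
python3 -m handwheel '{"translation":[[-1.2,0,0],[-1.2,0,0],[-1.2,0,0],[-0.6,0,0],[0,0,0]],"rot":[[0,0,0],[0,0,0],[0,0,0],[0,0,0],[0,0,0]],"grip":[0,0,0,0,0]}' 60; python3 -c "
from h import *
info()"
python3 -m handwheel '{"translation":[[2,0,0],[3,0,0],[4,0,0],[4,0,0],[4,0,-1],[3,0,-1],[0,0,0]],"rot":[[0,0,0],[0,0,-0.08],[0,0,-0.08],[0,0,0],[0,0,0],[0,0,0],[0,0,0]],"grip":[4,8,8.5,8.5,8.5,8.5,8.5]}'
python3 -c "
from h import *
info()
im,d=snap('scene','s9')
cv2.imwrite('pics/s9c.png',cv2.resize(im[80:280,220:420],None,fx=3,fy=3))
im,d=snap('top','t9')
cv2.imwrite('pics/t9c.png',cv2.resize(im[170:320,310:510],None,fx=4,fy=4))
"
```

```text
time: 11.25
position: [0.6214, -0.1712, 0.2732]
orientation: [-90.3, 8.8, 173.4]
contact_force: [-0.3, 0.7, -0.0]
grip_width: 0.0002
box xyz [0.0939 0.046  0.2732] tool y in box [ 0.153  0.004 -0.988] toolz [-0.006 -1.    -0.005] F [-0.3  0.7 -0. ] j [ -5.5  25.5  23.5 108.6 -17.9  40.4 -68.5] g 0.0002 t 11.25
time: 11.95
position: [0.4205, -0.127, 0.2636]
orientation: [-90.4, -0.5, 173.4]
contact_force: [1.1, -1.1, 0.3]
grip_width: 0.0848
box xyz [-0.1107  0.068   0.2636] tool y in box [-0.009  0.007 -1.   ] toolz [-0.007 -1.    -0.007] F [ 1.1 -1.1  0.3] j [-11.9  14.7  27.1 127.3 -10.8  40.6 -73.9] g 0.0848 t 11.95
```

View pics/s9c.png

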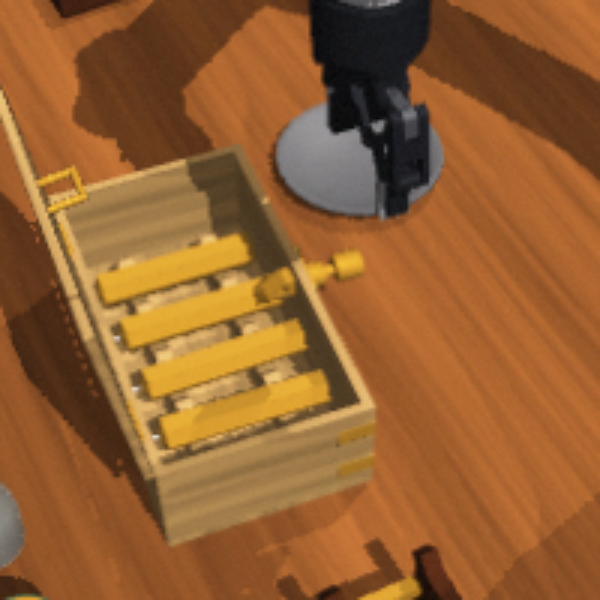

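View pics/t9c.png

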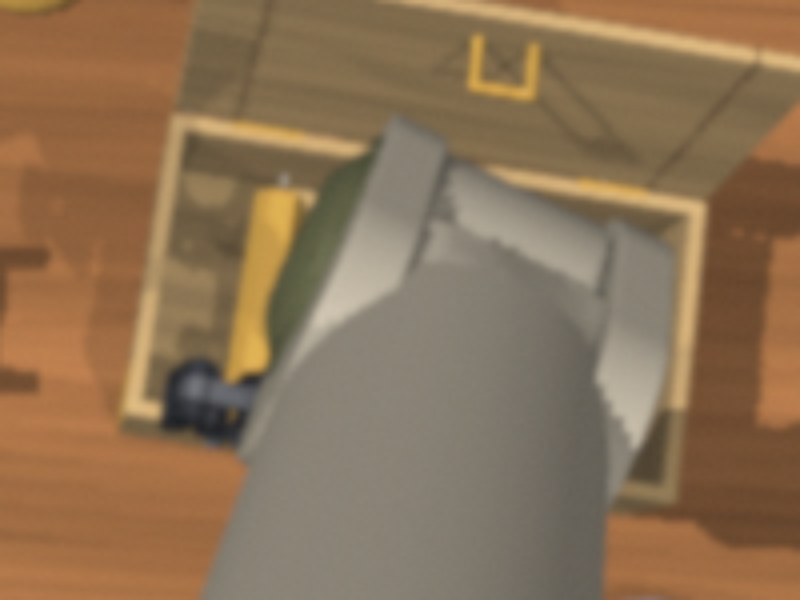

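```bash
cat >> h.py <<'E'
def candles_box(n,d,im,zlo=.054,zhi=.068):
    P=cloud(n,d)-BC; u=P@EX; v=P@EY; z=P[...,2]
    hsv=cv2.cvtColor(im,cv2.COLOR_BGR2HSV)
    m=(d>0)&(abs(u)<.085)&(abs(v)<.15)&(z>zlo)&(z<zhi)&(hsv[...,1]>150)
    k,l,st,c=cv2.connectedComponentsWithStats(m.astype(np.uint8))
    for i in range(1,k):
        if st[i,4]>40:
            q=np.c_[u[l==i],v[l==i]]; b=box(q); print(n,st[i].tolist(),'c',np.round(b[0],1),'size',np.round(b[1],1),'ang',round(b[2],1),'z',np.median(z[l==i]).round(4))
E
python3 -c "
from h import *
for n,t in (('scene','s9'),('top','t9')):
    candles_box(n,np.load(f'pics/{t}.npy'),cv2.imread(f'pics/{t}.png'))
d=np.load('pics/s9.npy'); P=cloud('scene',d)-BC; im=cv2.imread('pics/s9.png')
print(im[200:215:5,290])
# lid angle
u=P@EX; v=P@EY; m=(d>0)&(abs(v)<.14)&(u>.09)&(u<.15)&(P[...,2]>.15)
print(m.sum(), np.arctan2(1,np.polyfit(P[...,2][m],u[m],1)[0]) if m.sum()>20 else 0)
"
```

```text
scene [252, 158, 52, 20, 306] c [ -1.4 -79.1] size [136.3  26. ] ang 0.3 z 0.058
scene [260, 171, 50, 22, 338] c [ -4.8 -26.2] size [131.7  26.1] ang 0.2 z 0.0588
scene [267, 186, 55, 23, 399] c [-6.9 29.1] size [138.9  24. ] ang 0.7 z 0.0584
scene [273, 203, 56, 24, 422] c [-5.3 84.4] size [ 24.4 137.4] ang 88.4 z 0.0587
top [369, 218, 16, 46, 301] c [ 5.8 84.6] size [ 22.2 110.6] ang 87.8 z 0.0593
[[ 53 172 229]
 [ 48 167 225]
 [ 96 159 202]]
539 1.3923796585552057
```

```bash
python3 -c "
from h import *
tobox(-.004,.0825,.16); turnto([0,0,-1],[0,-1,0])"
```

```text
tool cm [-10.27  10.37  -1.51]
rotvec [ 0.006 -0.006  0.005]
```

```bash
python3 -m handwheel '{"translation":[[-4,1,-0.5],[-4,2,-0.5],[-2.3,3,-0.5],[0,2.5,0],[0,1.8,0],[0,0,0],[0,0,0]],"rot":[[0.006,-0.006,0.005],[0,0,0],[0,0,0],[0,0,0],[0,0,0],[0,0,0],[0,0,0]],"grip":[6,5,4.3,4.3,4.3,4.3,4.3]}' 60; python3 -c "
from h import *
info(); tobox(-.004,.0825,.045); turnto([0,0,-1],[0,-1,0])
im,d=snap('scene','s10')
cv2.imwrite('pics/s10c.png',cv2.resize(im[80:280,220:420],None,fx=3,fy=3))
"
```

```text
time: 12.75
position: [0.529, -0.1254, 0.1601]
orientation: [-89.9, -0.1, 173.7]
contact_force: [1.3, -0.3, 0.0]
grip_width: 0.0429
box xyz [-0.0029  0.0814  0.1601] tool y in box [-0.002 -0.001 -1.   ] toolz [-0.001 -1.     0.001] F [ 1.3 -0.3  0. ] j [ -6.9  30.5  20.5 120.9 -19.6  31.8 -68.5] g 0.0429 t 12.75
tool cm [ 0.08 11.51 -0.12]
rotvec [-0.001 -0.001  0.002]
```

View pics/s10c.png

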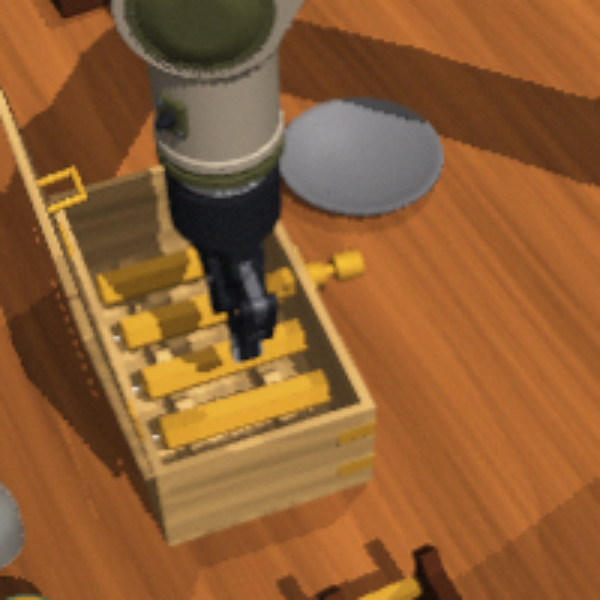

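```bash
python3 -m handwheel '{"translation":[[0,3,-0.1],[0,3,0],[0,2.5,0],[0,1.5,0],[0,1,0],[0,0.5,0],[0,0,0]],"rot":[[0,0,0],[0,0,0],[0,0,0],[0,0,0],[0,0,0],[0,0,0],[0,0,0]],"grip":[4.3,4.3,4.3,4.3,4.3,4.3,4.3]}' 60; python3 -c "
from h import *
info()"
```

```text
time: 13.5
position: [0.5286, -0.124, 0.0455]
orientation: [-90.0, -0.1, 173.7]
contact_force: [0.7, -0.4, -0.1]
grip_width: 0.0431
box xyz [-0.0035  0.0828  0.0455] tool y in box [-0.001 -0.001 -1.   ] toolz [-0.    -1.     0.001] F [ 0.7 -0.4 -0.1] j [ -0.5  40.7  11.5 124.1 -25.6  17.4 -63.5] g 0.0431 t 13.5
```

```bash
python3 -m handwheel '{"translation":[[0,0,0],[0,0,0],[0,0,0],[0,-0.5,0],[0,-2,0],[0,-3,0],[0,-3,0],[0,0,0]],"rot":[[0,0,0],[0,0,0],[0,0,0],[0,0,0],[0,0,0],[0,0,0],[0,0,0],[0,0,0]],"grip":[2.5,2,2,2,2,2,2,2]}' 60; python3 -c "
from h import *
info()
im,d=snap('scene','s11')
cv2.imwrite('pics/s11c.png',cv2.resize(im[80:280,220:420],None,fx=3,fy=3))
"
```

```text
time: 14.3
position: [0.5299, -0.1242, 0.1337]
orientation: [-90.0, 0.2, 173.7]
contact_force: [-0.6, 0.1, -0.9]
grip_width: 0.0276
box xyz [-0.0022  0.0827  0.1337] tool y in box [ 0.004 -0.001 -1.   ] toolz [-0.    -1.     0.001] F [-0.6  0.1 -0.9] j [ -5.8  32.7  18.9 122.1 -21.7  28.2 -66.7] g 0.0276 t 14.3
```

View pics/s11c.png

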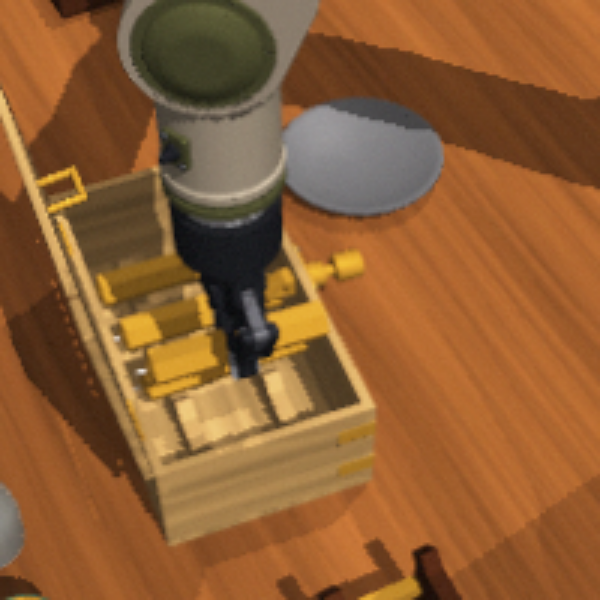

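```bash
cat >> h.py <<'E'
RC=np.array([.518,.217,0]); RYAW=-1.5; _b=np.radians(RYAW); RX=np.array([np.cos(_b),np.sin(_b),0]); RY=np.array([-RX[1],RX[0],0])
def rx(x,y,z): return RC+x*RX+y*RY+np.array([0,0,z])
def rinfo():
    p,r,s=tcp(); q=p-RC; print('rest xyz',np.round([q@RX,q@RY,p[2]],4),'F',np.round(s['contact_force'],1),'j',s['joint_pos'].round(1),'rpy',s['orientation'].round(2),'g',round(s['grip_width'],4),'t',s['time'])
E
python3 -c "
from h import *
goto(rx(0,.11,.2),178.5)"
```

```text
rotvec tool [-0.001 -0.083 -0.002] | shift cm [  2.02  -6.79 -45.03] from [ 0.5293 -0.1238  0.1321] [-8.9970e+01  1.0000e-01  1.7375e+02]
```

```bash
python3 -m handwheel '{"translation":[[0,-3,0],[0,-3.8,0],[0,0,0],[0.2,0,-3],[0.2,0,-4],[0.2,0,-4.5],[0.2,0,-4.5],[0.2,0,-4.5]],"rot":[[0,0,0],[0,0,0],[0,-0.083,0],[0,0,0],[0,0,0],[0,0,0],[0,0,0],[0,0,0]],"grip":[2,2,2,2,2,2,2,2]}' 60
python3 -m handwheel '{"translation":[[0.2,0,-4.5],[0.2,0,-4.5],[0.2,0,-4.5],[0.2,0,-4.5],[0.2,0,-4],[0.1,0,-2.5],[0,0,0]],"rot":[[0,0,0],[0,0,0],[0,0,0],[0,0,0],[0,0,0],[0,0,0],[0,0,0]],"grip":[2,2,2,2,2,2,2]}' 60
python3 -c "
from h import *
rinfo(); goto(rx(0,.11,.0925),178.5)
im,d=snap('scene','s12')
cv2.imwrite('pics/s12c.png',cv2.resize(im[230:430,280:480],None,fx=3,fy=3))
"
```

```text
time: 15.15
position: [0.5232, 0.0831, 0.1972]
orientation: [-90.0, -0.2, 178.5]
contact_force: [0.3, 0.5, -1.1]
grip_width: 0.0279
time: 15.85
position: [0.5178, 0.3314, 0.1962]
orientation: [-90.0, -0.2, 178.9]
contact_force: [-0.3, 0.6, -1.2]
grip_width: 0.0273
rest xyz [-0.0032  0.1144  0.1962] F [-0.3  0.6 -1.2] j [ -54.    32.2   24.3  110.3  -19.4   41.7 -109.4] rpy [-90.01  -0.21 178.85] g 0.0273 t 15.85
rotvec tool [0.    0.006 0.004] | shift cm [-0.32 10.37  0.44] from [0.5178 0.3314 0.1962] [-90.01  -0.21 178.85]
```

View pics/s12c.png

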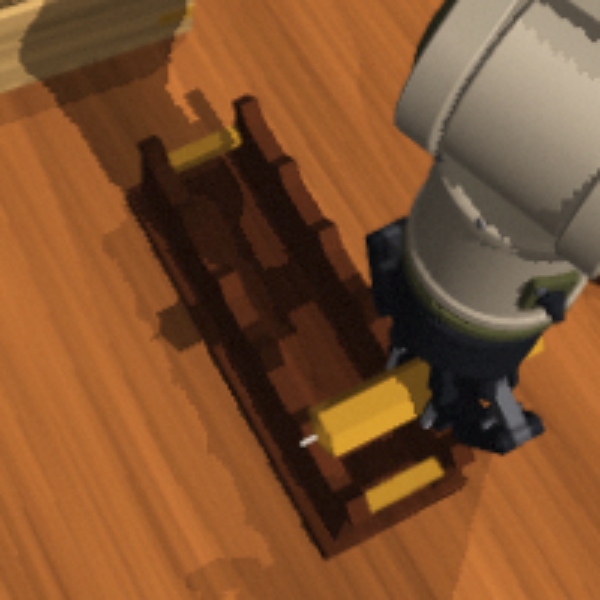

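```bash
python3 -c "
from h import *
d=np.load('pics/top0.npy'); P=cloud('top',d)-RC; u=P@RX; v=P@RY; z=P[...,2]; im=cv2.imread('pics/top0.png'); h=cv2.cvtColor(im,cv2.COLOR_BGR2HSV)
m=(abs(u)<.03)&(abs(v)<.16)&(z>.02)&(d>0)
for a,b in ((-.16,-.1),(.1,.16)):
    k=m&(v>a)&(v<b); print(k.sum(), np.percentile(z[k],[5,50,95]).round(4), np.percentile(v[k],[2,50,98]).round(4))
# rails teeth profile: top z along v
for s in (-1,1):
    k=(abs(u-s*.038)<.012)&(z>.086)&(z<.1)&(d>0)&(abs(v)<.16); print(s, np.histogram(v[k],bins=np.arange(-.16,.161,.01)), np.median(u[k]))
"
```

```text
143 [0.0206 0.0555 0.0585] [-0.1429 -0.1368 -0.1144]
173 [0.0208 0.056  0.079 ] [0.1058 0.1349 0.1432]
-1 (array([ 0,  8, 23,  1,  0,  0,  1, 24,  7,  1,  0,  0,  9, 27,  3,  0,  1,
        1, 20, 10,  0,  0,  0, 15, 22,  0,  0,  0,  3, 30, 12,  0]), array([-1.60000000e-01, -1.50000000e-01, -1.40000000e-01, -1.30000000e-01,
       -1.20000000e-01, -1.10000000e-01, -1.00000000e-01, -9.00000000e-02,
       -8.00000000e-02, -7.00000000e-02, -6.00000000e-02, -5.00000000e-02,
       -4.00000000e-02, -3.00000000e-02, -2.00000000e-02, -1.00000000e-02,
        1.38777878e-16,  1.00000000e-02,  2.00000000e-02,  3.00000000e-02,
        4.00000000e-02,  5.00000000e-02,  6.00000000e-02,  7.00000000e-02,
        8.00000000e-02,  9.00000000e-02,  1.00000000e-01,  1.10000000e-01,
        1.20000000e-01,  1.30000000e-01,  1.40000000e-01,  1.50000000e-01,
        1.60000000e-01])) -0.03661238961713016
1 (array([ 0,  9, 19,  0,  0,  0,  1, 23, 11,  0,  0,  0,  8, 22,  0,  0,  0,
        0, 23,  8,  0,  0,  0, 14, 25,  1,  0,  0,  2, 27,  9,  0]), array([-1.60000000e-01, -1.50000000e-01, -1.40000000e-01, -1.30000000e-01,
       -1.20000000e-01, -1.10000000e-01, -1.00000000e-01, -9.00000000e-02,
       -8.00000000e-02, -7.00000000e-02, -6.00000000e-02, -5.00000000e-02,
       -4.00000000e-02, -3.00000000e-02, -2.00000000e-02, -1.00000000e-02,
        1.38777878e-16,  1.00000000e-02,  2.00000000e-02,  3.00000000e-02,
        4.00000000e-02,  5.00000000e-02,  6.00000000e-02,  7.00000000e-02,
        8.00000000e-02,  9.00000000e-02,  1.00000000e-01,  1.10000000e-01,
        1.20000000e-01,  1.30000000e-01,  1.40000000e-01,  1.50000000e-01,
        1.60000000e-01])) 0.03805966825323244
```

```bash
python3 -m handwheel '{"translation":[[-0.2,0,0.2],[0,3,0],[0,3,0],[0,2,0],[0,1.2,0],[0,0,0]],"rot":[[0,0,0],[0,0,0],[0,0,0],[0,0,0],[0,0,0],[0,0,0]],"grip":[2,2,2,2,2,2]}' 60
python3 -c "
from h import *
rinfo(); goto(rx(0,.11,.0925),178.5)
im,d=snap('scene','s13')
cv2.imwrite('pics/s13c.png',cv2.resize(im[230:430,280:480],None,fx=3,fy=3))
"
```

```text
time: 16.5
position: [0.521, 0.3226, 0.1046]
orientation: [-89.9, -0.2, 178.4]
contact_force: [0.4, 0.0, -0.7]
grip_width: 0.0278
rest xyz [0.0002 0.1057 0.1046] F [ 0.4  0.  -0.7] j [ -49.8   38.9   19.6  113.8  -23.8   31.5 -105.3] rpy [-89.86  -0.23 178.37] g 0.0278 t 16.5
rotvec tool [-0.002 -0.002  0.004] | shift cm [ 0.02  1.21 -0.43] from [0.521  0.3226 0.1046] [-89.86  -0.23 178.37]
```

View pics/s13c.png

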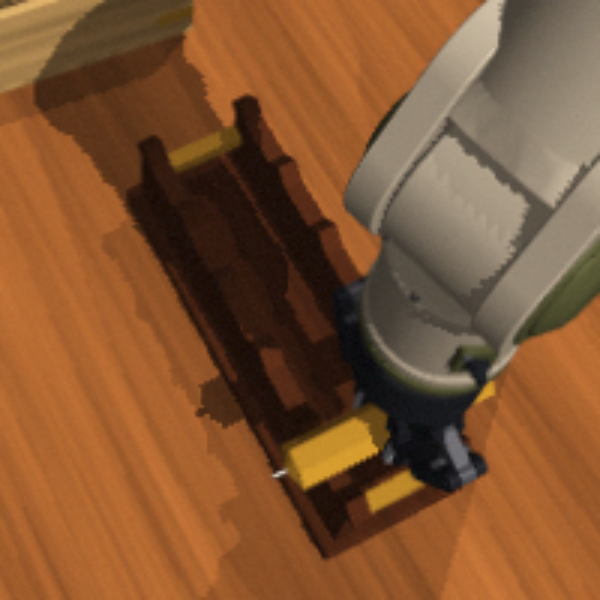

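```bash
python3 -m handwheel '{"translation":[[0,0.3,-0.4],[0,0.5,0],[0,0.4,0],[0,0,0]],"rot":[[0,0,0],[0,0,0],[0,0,0],[0,0,0]],"grip":[2,2,2,2]}' 60
python3 -c "
from h import *
rinfo(); goto(rx(0,.11,.0925),178.5)
"
```

```text
time: 16.95
position: [0.521, 0.3286, 0.0937]
orientation: [-90.0, -0.1, 178.5]
contact_force: [0.1, 0.2, -1.0]
grip_width: 0.0281
rest xyz [1.000e-04 1.116e-01 9.370e-02] F [ 0.1  0.2 -1. ] j [ -49.8   39.9   18.9  113.7  -24.4   30.4 -105.2] rpy [-8.996e+01 -1.400e-01  1.785e+02] g 0.0281 t 16.95
rotvec tool [-0.001  0.     0.002] | shift cm [0.01 0.12 0.16] from [0.521  0.3286 0.0937] [-8.996e+01 -1.400e-01  1.785e+02]
```

```bash
python3 -m handwheel '{"translation":[[0,0.2,0.1],[0,0,0],[0,0,0],[0,0,0],[0,-2,0],[0,-3,0],[0,-4,0],[0,-4,0]],"rot":[[0,0,0],[0,0,0],[0,0,0],[0,0,0],[0,0,0],[0,0,0],[0,0,0],[0,0,0]],"grip":[2,3.3,4.3,4.3,4.3,4.3,4.3,4.3]}' 60
python3 -m handwheel '{"translation":[[0,0,4],[0,0,4.5],[0,0,4.5],[0,0,4.5],[0,0,4.5],[0,0,4.5],[0,0,4.5],[0,0,4.5]],"rot":[[0,0,0],[0,0.083,0],[0,0,0],[0,0,0],[0,0,0],[0,0,0],[0,0,0],[0,0,0]],"grip":[4.3,4.3,4.3,4.3,4.3,4.3,4.3,4.3]}' 60
python3 -c "
from h import *
info(); tobox(-.004,.0275,.045); turnto([0,0,-1],[0,-1,0])
im,d=snap('scene','s14')
im,d=snap('top','t14')
"
```

```text
time: 17.75
position: [0.5212, 0.3272, 0.2231]
orientation: [-89.9, -0.2, 178.5]
contact_force: [0.5, 1.0, -0.1]
grip_width: 0.0429
time: 18.55
position: [0.4893, -0.0275, 0.2224]
orientation: [-90.0, -0.1, 173.7]
contact_force: [1.9, -0.5, -0.9]
grip_width: 0.0432
box xyz [-0.0531  0.1744  0.2224] tool y in box [-0.001 -0.    -1.   ] toolz [-0. -1.  0.] F [ 1.9 -0.5 -0.9] j [-23.5  22.3  27.3 124.6 -16.8  36.7 -80.6] g 0.0432 t 18.55
tool cm [-4.94 17.74 14.68]
rotvec [-0.    -0.     0.001]
```

View pics/s14.png

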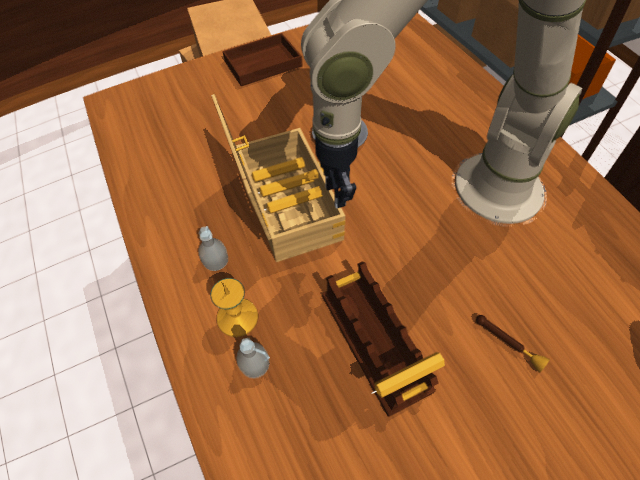

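View pics/t14.png

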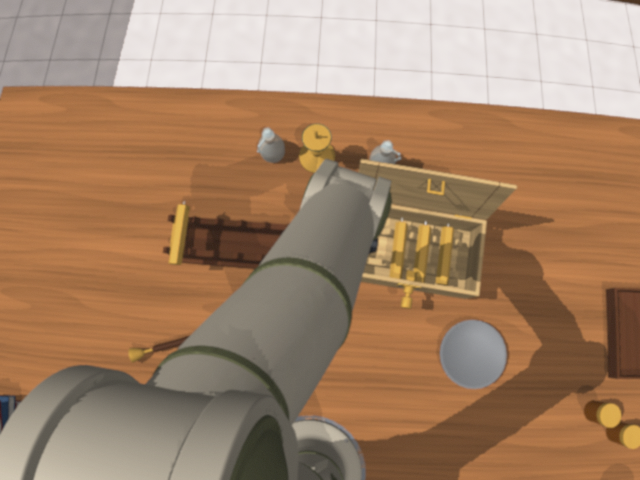

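```bash
cat >> h.py <<'E'
def candles_rest(n,tag):
    d=np.load(f'pics/{tag}.npy'); im=cv2.imread(f'pics/{tag}.png')
    P=cloud(n,d)-RC; u=P@RX; v=P@RY; z=P[...,2]; hsv=cv2.cvtColor(im,cv2.COLOR_BGR2HSV)
    m=(d>0)&(abs(u)<.12)&(abs(v)<.17)&(z>.099)&(z<.115)&(hsv[...,1]>150)&(hsv[...,2]>140)
    k,l,st,c=cv2.connectedComponentsWithStats(m.astype(np.uint8))
    for i in range(1,k):
        if st[i,4]>40:
            b=box(np.c_[u[l==i],v[l==i]]); print(n,st[i,4],'rest c',np.round(b[0],1),'size',np.round(b[1],1),'ang',round(b[2],1),'z',np.median(z[l==i]).round(4))
E
python3 -c "
from h import *
candles_rest('scene','s14'); candles_rest('top','t14')
candles_box('scene',np.load('pics/s14.npy'),cv2.imread('pics/s14.png'))"
```

```text
scene 814 rest c [ -2.8 114.1] size [137.1  23.1] ang 0.4 z 0.1053
top 479 rest c [ -0.2 113.8] size [137.1  21.8] ang 0.3 z 0.1064
scene [252, 158, 52, 20, 299] c [ -1.6 -80.5] size [ 23.  136.2] ang 89.9 z 0.0579
scene [260, 171, 50, 22, 339] c [ -4.9 -25.1] size [132.4  25.3] ang 0.3 z 0.0588
scene [266, 186, 56, 24, 388] c [-5.9 29.6] size [139.7  24. ] ang 1.6 z 0.0587
```

```bash
python3 -m handwheel '{"translation":[[-1,0,4],[-1,0,4],[-1,1,4],[-1.5,2,2],[-0.4,2,0],[0,1,0],[0,0,0],[0,0,0]],"rot":[[0,0,0],[0,0,0],[0,0,0],[0,0,0],[0,0,0],[0,0,0],[0,0,0],[0,0,0]],"grip":[4.3,4.3,4.3,4.3,4.3,4.3,4.3,4.3]}' 60
python3 -c "
from h import *
info(); tobox(-.004,.0275,.045); turnto([0,0,-1],[0,-1,0])"
```

```text
time: 19.45
position: [0.5229, -0.1696, 0.1625]
orientation: [-90.0, -0.1, 173.8]
contact_force: [-0.3, -0.6, -0.2]
grip_width: 0.0429
box xyz [-0.0043  0.0369  0.1625] tool y in box [-0.002 -0.    -1.   ] toolz [ 0.001 -1.     0.   ] F [-0.3 -0.6 -0.2] j [ -3.5  30.9  22.6 120.1 -21.2  32.9 -62. ] g 0.0429 t 19.45
tool cm [-0.05 11.75  0.93]
rotvec [-0.     0.001  0.002]
```

```bash
python3 -m handwheel '{"translation":[[0,0,0.9],[0,3,0],[0,3,0],[0,2.5,0],[0,1.7,0],[0,1,0],[0,0.5,0],[0,0,0]],"rot":[[0,0,0],[0,0,0],[0,0,0],[0,0,0],[0,0,0],[0,0,0],[0,0,0],[0,0,0]],"grip":[4.3,4.3,4.3,4.3,4.3,4.3,4.3,4.3]}' 60; python3 -c "
from h import *
info()"
```

```text
time: 20.25
position: [0.522, -0.1795, 0.0454]
orientation: [-90.0, -0.1, 173.7]
contact_force: [1.0, 1.0, 0.4]
grip_width: 0.0431
box xyz [-0.0041  0.0268  0.0454] tool y in box [-0.002 -0.001 -1.   ] toolz [-0.    -1.     0.001] F [1.  1.  0.4] j [  4.3  41.2  13.1 123.  -27.7  18.6 -55.6] g 0.0431 t 20.25
```

```bash
python3 -m handwheel '{"translation":[[0,0,0],[0,0,0],[0,0,0],[0,-1,0],[0,-3,0],[0,-4,0],[0,-4,0],[0,-3.5,0]],"rot":[[0,0,0],[0,0,0],[0,0,0],[0,0,0],[0,0,0],[0,0,0],[0,0,0],[0,0,0]],"grip":[2.5,2,2,2,2,2,2,2]}' 60; 
python3 -m handwheel '{"translation":[[0,0,0]],"rot":[[0,-0.083,0]],"grip":[2]}' 60; python3 -c "
from h import *
info(); goto(rx(0,.055,.2),178.5)"
```

```text
time: 21.05
position: [0.522, -0.1793, 0.2029]
orientation: [-90.0, -0.1, 173.7]
contact_force: [1.7, -0.1, -0.8]
grip_width: 0.0275
time: 21.15
position: [0.5239, -0.18, 0.2053]
orientation: [-89.9, 0.3, 178.5]
contact_force: [0.3, 0.3, -0.0]
grip_width: 0.0281
box xyz [-0.0021  0.0266  0.2053] tool y in box [ 0.005 -0.001 -1.   ] toolz [ 0.083 -0.997  0.002] F [ 0.3  0.3 -0. ] j [ -4.1  27.4  24.5 118.  -18.1  37.8 -59.1] g 0.0281 t 21.15
rotvec tool [-0.002  0.    -0.005] | shift cm [  1.63   0.53 -45.17] from [ 0.5239 -0.18    0.2053] [-89.89   0.29 178.5 ]
```

```bash

python3 -m handwheel '{"translation":[[0.1,0,-3],[0.15,0,-4],[0.15,0,-4.5],[0.15,0,-4.5],[0.15,0,-4.5],[0.15,0,-4.5],[0.15,0,-4.5]],"rot":[[0,0,0],[0,0,0],[0,0,0],[0,0,0],[0,0,0],[0,0,0],[0,0,0]],"grip":[2,2,2,2,2,2,2]}' 60
python3 -m handwheel '{"translation":[[0.15,0,-4.5],[0.15,0,-4.5],[0.15,0,-4],[0.15,0,-2.2],[0,0,-0.4],[0,0,0],[0,0,0]],"rot":[[0,0,0],[0,0,0],[0,0,0],[0,0,0],[0,0,0],[0,0,0],[0,0,0]],"grip":[2,2,2,2,2,2,2]}' 60
python3 -c "
from h import *
rinfo(); goto(rx(0,.055,.0925),178.5)"
```

```text
time: 21.85
position: [0.5195, 0.1178, 0.201]
orientation: [-90.0, -0.1, 178.5]
contact_force: [0.5, 0.1, -1.5]
grip_width: 0.0278
time: 22.55
position: [0.5181, 0.2704, 0.2004]
orientation: [-89.9, -0.1, 178.4]
contact_force: [1.0, -0.6, -0.9]
grip_width: 0.028
rest xyz [-0.0013  0.0534  0.2004] F [ 1.  -0.6 -0.9] j [ -51.4   30.3   27.   114.2  -20.8   40.3 -103.2] rpy [-8.9940e+01 -1.1000e-01  1.7839e+02] g 0.028 t 22.55
rotvec tool [-0.001 -0.002  0.002] | shift cm [-0.13 10.79 -0.16] from [0.5181 0.2704 0.2004] [-8.9940e+01 -1.1000e-01  1.7839e+02]
```

```bash
python3 -m handwheel '{"translation":[[-0.1,0,-0.1],[0,3,0],[0,3,0],[0,2.5,0],[0,1.5,0],[0,0.7,0],[0,0,0],[0,0,0]],"rot":[[0,0,0],[0,0,0],[0,0,0],[0,0,0],[0,0,0],[0,0,0],[0,0,0],[0,0,0]],"grip":[2,2,2,2,2,2,2,2]}' 60
python3 -c "
from h import *
rinfo(); goto(rx(0,.055,.0925),178.5)
im,d=snap('scene','s15')
cv2.imwrite('pics/s15c.png',cv2.resize(im[230:430,280:480],None,fx=3,fy=3))"
```

```text
time: 23.35
position: [0.5195, 0.2722, 0.0935]
orientation: [-90.0, -0.1, 178.4]
contact_force: [-0.1, -0.5, -0.7]
grip_width: 0.0277
rest xyz [0.0001 0.0552 0.0935] F [-0.1 -0.5 -0.7] j [-46.3  38.7  19.9 117.7 -27.   28.  -97.9] rpy [-8.998e+01 -8.000e-02  1.784e+02] g 0.0277 t 23.35
rotvec tool [-0.    -0.002  0.001] | shift cm [0.01 0.1  0.02] from [0.5195 0.2722 0.0935] [-8.998e+01 -8.000e-02  1.784e+02]
```

View pics/s15c.png

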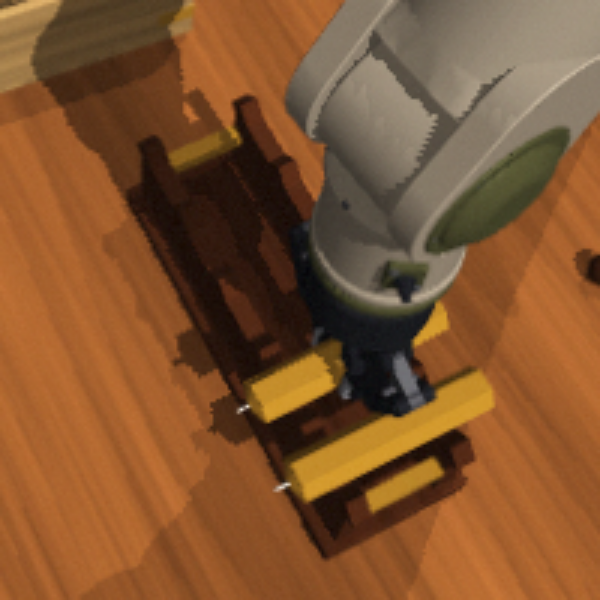

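Both candles lie parallel, the held one in its notch. Release and go for the third.

```bash
python3 -m handwheel '{"translation":[[0,0.15,0],[0,0,0],[0,0,0],[0,0,0],[0,-2,0],[0,-3,0],[0,-4,0],[0,-4,0]],"rot":[[0,0,0],[0,0,0],[0,0,0],[0,0,0],[0,0,0],[0,0,0],[0,0,0],[0,0,0]],"grip":[2,3.3,4.2,4.2,4.2,4.2,4.2,4.2]}' 60
python3 -m handwheel '{"translation":[[0,0,4],[0,0,4.5],[0,0,4.5],[0,0,4.5],[0,0,4.5],[0,0,4.5],[0,0,4.5],[0,0,0]],"rot":[[0,0,0],[0,0.083,0],[0,0,0],[0,0,0],[0,0,0],[0,0,0],[0,0,0],[0,0,0]],"grip":[4.2,4.2,4.2,4.2,4.2,4.2,4.2,4.2]}' 60
python3 -c "
from h import *
info(); tobox(-.003,-.0275,.16); turnto([0,0,-1],[0,-1,0])
snap('scene','s16'); snap('top','t16')
candles_rest('scene','s16'); candles_rest('top','t16')
candles_box('scene',np.load('pics/s16.npy'),cv2.imread('pics/s16.png'))"
```

```text
time: 24.2
position: [0.5188, 0.2727, 0.2225]
orientation: [-89.9, -0.2, 178.5]
contact_force: [0.1, 1.0, 0.5]
grip_width: 0.0421
time: 25.0
position: [0.4912, -0.0419, 0.2223]
orientation: [-89.9, -0.1, 173.2]
contact_force: [-0.4, 0.6, 0.4]
grip_width: 0.0423
box xyz [-0.0497  0.1604  0.2223] tool y in box [-0.001 -0.002 -1.   ] toolz [-0.009 -1.     0.002] F [-0.4  0.6  0.4] j [-23.6  22.8  29.8 124.3 -18.4  37.1 -77.6] g 0.0423 t 25.0
tool cm [-4.85  6.27 18.73]
rotvec [-0.002 -0.009  0.001]
scene 754 rest c [-3.7 58.5] size [137.5  22.5] ang 0.7 z 0.1052
scene 822 rest c [ -2.4 114. ] size [137.3  22.6] ang 0.8 z 0.1053
top 478 rest c [ -0.6 113.7] size [136.2  22.4] ang 0.1 z 0.1066
top 489 rest c [-2.6 59.4] size [134.8  22.4] ang 1.4 z 0.1063
scene [252, 158, 52, 20, 308] c [ -1.4 -80.6] size [135.9  21.8] ang 1.3 z 0.0579
scene [260, 171, 50, 22, 355] c [ -4.7 -26.3] size [ 26.1 132.1] ang 89.9 z 0.0586
```

View pics/s16.png

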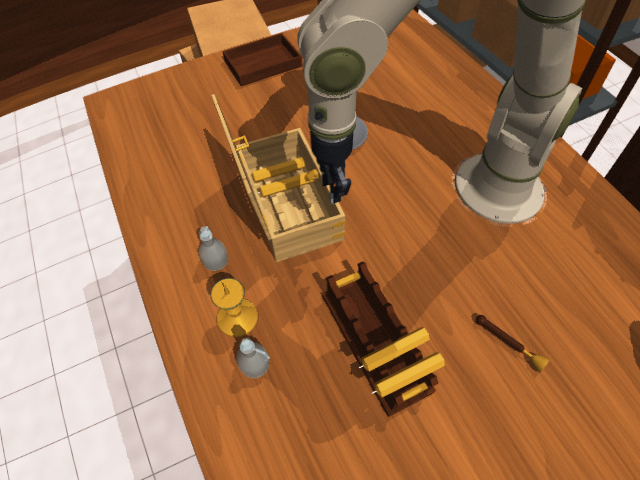

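```bash
python3 -m handwheel '{"translation":[[-1.2,0,4],[-1.2,0,4.5],[-1.2,1,4.5],[-1.2,2,4],[0,2,1.7],[0,1.2,0],[0,0,0],[0,0,0]],"rot":[[0,-0.009,0],[0,0,0],[0,0,0],[0,0,0],[0,0,0],[0,0,0],[0,0,0],[0,0,0]],"grip":[4.2,4.2,4.2,4.2,4.2,4.2,4.2,4.2]}' 60
python3 -c "
from h import *
info(); tobox(-.003,-.0275,.045); turnto([0,0,-1],[0,-1,0])"
```

```text
time: 25.9
position: [0.5213, -0.2245, 0.1597]
orientation: [-90.0, -0.2, 174.4]
contact_force: [0.1, 0.9, -0.3]
grip_width: 0.0423
box xyz [ 0.0002 -0.0179  0.1597] tool y in box [-0.003  0.    -1.   ] toolz [ 0.011 -1.    -0.   ] F [ 0.1  0.9 -0.3] j [  1.3  32.4  24.  118.  -22.8  34.2 -54.6] g 0.0423 t 25.9
tool cm [ 0.3  11.47  0.96]
rotvec [0.    0.011 0.003]
```

```bash
python3 -m handwheel '{"translation":[[0.3,0,0.95],[0,3,0],[0,3,0],[0,2.5,0],[0,1.5,0],[0,1,0],[0,0.45,0],[0,0,0]],"rot":[[0,0.011,0],[0,0,0],[0,0,0],[0,0,0],[0,0,0],[0,0,0],[0,0,0],[0,0,0]],"grip":[4.2,4.2,4.2,4.2,4.2,4.2,4.2,4.2]}' 60; python3 -c "
from h import *
info()"
```

```text
time: 26.7
position: [0.5168, -0.2358, 0.0455]
orientation: [-90.0, -0.1, 173.6]
contact_force: [-1.0, -0.1, 0.5]
grip_width: 0.0422
box xyz [-0.0031 -0.0297  0.0455] tool y in box [-0.002 -0.001 -1.   ] toolz [-0.002 -1.     0.001] F [-1.  -0.1  0.5] j [  8.8  42.   15.  121.  -29.4  20.6 -48.5] g 0.0422 t 26.7
```

```bash
python3 -m handwheel '{"translation":[[0,0,-0.15],[0,0,0],[0,0,0],[0,-1,0],[0,-3,0],[0,-4,0],[0,-4,0],[0,-3.5,0]],"rot":[[0,0,0],[0,0,0],[0,0,0],[0,0,0],[0,0,0],[0,0,0],[0,0,0],[0,0,0]],"grip":[2.5,2,2,2,2,2,2,2]}' 60; 
python3 -m handwheel '{"translation":[[0,0,0]],"rot":[[0,-0.083,0]],"grip":[2]}' 60; python3 -c "
from h import *
info(); goto(rx(0,.0,.2),178.5)"
```

```text
time: 27.5
position: [0.517, -0.234, 0.2028]
orientation: [-90.0, -0.1, 173.6]
contact_force: [0.6, -0.6, -1.1]
grip_width: 0.0275
time: 27.6
position: [0.5188, -0.235, 0.2053]
orientation: [-89.9, 0.3, 178.4]
contact_force: [0.3, -0.1, -1.8]
grip_width: 0.0277
box xyz [-0.0012 -0.0286  0.2053] tool y in box [ 0.005 -0.002 -1.   ] toolz [ 0.081 -0.997  0.002] F [ 0.3 -0.1 -1.8] j [  0.5  28.7  26.2 116.1 -19.6  39.1 -52.3] g 0.0277 t 27.6
rotvec tool [-0.002 -0.002 -0.005] | shift cm [  1.26   0.53 -45.18] from [ 0.5188 -0.235   0.2053] [-89.86   0.27 178.4 ]
```

```bash

python3 -m handwheel '{"translation":[[0.1,0,-3],[0.1,0,-4],[0.1,0,-4.5],[0.1,0,-4.5],[0.1,0,-4.5],[0.1,0,-4.5],[0.1,0,-4.5]],"rot":[[0,0,0],[0,0,0],[0,0,0],[0,0,0],[0,0,0],[0,0,0],[0,0,0]],"grip":[2,2,2,2,2,2,2]}' 60
python3 -m handwheel '{"translation":[[0.1,0,-4.5],[0.1,0,-4.5],[0.1,0,-4],[0.1,0,-2.2],[0,0,-0.5],[0,0,0],[0,0,0]],"rot":[[0,0,0],[0,0,0],[0,0,0],[0,0,0],[0,0,0],[0,0,0],[0,0,0]],"grip":[2,2,2,2,2,2,2]}' 60
python3 -c "
from h import *
rinfo(); goto(rx(0,.0,.0925),178.5)
snap('scene','s17')"
```

```text
time: 28.3
position: [0.5181, 0.0629, 0.2009]
orientation: [-90.0, -0.1, 178.4]
contact_force: [0.8, 0.2, -0.5]
grip_width: 0.0276
time: 29.0
position: [0.5189, 0.2164, 0.2004]
orientation: [-89.9, -0.1, 178.3]
contact_force: [0.3, -0.1, -1.0]
grip_width: 0.0279
rest xyz [ 0.0009 -0.0005  0.2004] F [ 0.3 -0.1 -1. ] j [-48.4  29.3  29.1 117.1 -22.2  39.1 -96.6] rpy [-8.9950e+01 -1.1000e-01  1.7828e+02] g 0.0279 t 29.0
rotvec tool [-0.001 -0.004  0.002] | shift cm [ 0.09 10.79 -0.05] from [0.5189 0.2164 0.2004] [-8.9950e+01 -1.1000e-01  1.7828e+02]
```

View pics/s17.png

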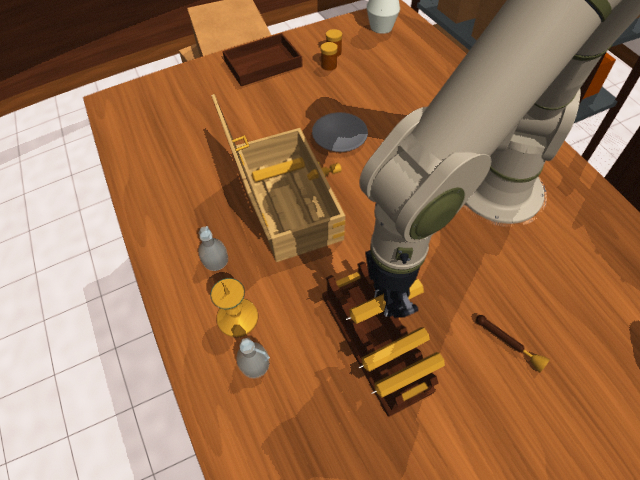

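```bash
python3 -m handwheel '{"translation":[[0,0,0],[0,3,0],[0,3,0],[0,2.5,0],[0,1.5,0],[0,0.8,0],[0,0,0],[0,0,0]],"rot":[[0,-0.004,0],[0,0,0],[0,0,0],[0,0,0],[0,0,0],[0,0,0],[0,0,0],[0,0,0]],"grip":[2,2,2,2,2,2,2,2]}' 60
python3 -c "
from h import *
rinfo(); goto(rx(0,.0,.0925),178.5)"
```

```text
time: 29.85
position: [0.5193, 0.217, 0.0926]
orientation: [-90.0, -0.1, 178.5]
contact_force: [0.1, 0.4, -0.8]
grip_width: 0.0274
rest xyz [0.0013 0.0001 0.0926] F [ 0.1  0.4 -0.8] j [-42.2  37.9  20.6 120.9 -29.5  26.1 -90.3] rpy [-8.9990e+01 -8.0000e-02  1.7852e+02] g 0.0274 t 29.85
rotvec tool [-0.     0.     0.001] | shift cm [0.13 0.01 0.01] from [0.5193 0.217  0.0926] [-8.9990e+01 -8.0000e-02  1.7852e+02]
```

```bash
python3 -m handwheel '{"translation":[[0,0.05,0],[0,0,0],[0,0,0],[0,0,0],[0,-2,0],[0,-3,0],[0,-4,0],[0,-4,0]],"rot":[[0,0,0],[0,0,0],[0,0,0],[0,0,0],[0,0,0],[0,0,0],[0,0,0],[0,0,0]],"grip":[2,3.3,4.2,4.2,4.2,4.2,4.2,4.2]}' 60
python3 -m handwheel '{"translation":[[0,0,4],[0,0,4.5],[0,0,4.5],[0,0,4.5],[0,0,4.5],[0,0,4.5],[0,0,4.5],[0,0,0]],"rot":[[0,0,0],[0,0.083,0],[0,0,0],[0,0,0],[0,0,0],[0,0,0],[0,0,0],[0,0,0]],"grip":[4.2,4.2,4.2,4.2,4.2,4.2,4.2,4.2]}' 60
python3 -c "
from h import *
info(); tobox(-.001,-.0825,.16); turnto([0,0,-1],[0,-1,0])
snap('scene','s18'); snap('top','t18')
candles_rest('scene','s18'); candles_rest('top','t18')
candles_box('scene',np.load('pics/s18.npy'),cv2.imread('pics/s18.png'))
candles_box('top',np.load('pics/t18.npy'),cv2.imread('pics/t18.png'))
candles_box('scene',np.load('pics/s17.npy'),cv2.imread('pics/s17.png'))"
```

```text
time: 30.65
position: [0.5187, 0.2177, 0.2225]
orientation: [-89.9, -0.2, 178.6]
contact_force: [1.2, 0.3, 0.3]
grip_width: 0.0421
time: 31.45
position: [0.4916, -0.0972, 0.2224]
orientation: [-89.8, -0.0, 173.3]
contact_force: [1.0, 0.9, -0.9]
grip_width: 0.042
box xyz [-0.0432  0.1054  0.2224] tool y in box [-0.001 -0.003 -1.   ] toolz [-0.007 -1.     0.003] F [ 1.   0.9 -0.9] j [-18.4  23.7  31.7 123.5 -19.9  37.8 -69.6] g 0.042 t 31.45
tool cm [-4.36  6.29 18.75]
rotvec [-0.003 -0.007  0.001]
scene 709 rest c [-2.6  3.5] size [137.8  22.9] ang 0.2 z 0.1046
scene 748 rest c [-4.1 58.6] size [136.3  21.5] ang 1.5 z 0.1051
scene 814 rest c [ -2.4 113.7] size [136.3  22.7] ang 0.5 z 0.1053
top 479 rest c [ -0.2 113.7] size [137.3  21.4] ang 0.1 z 0.1063
top 498 rest c [-2.8 59.1] size [134.8  23.1] ang 0.8 z 0.1064
top 518 rest c [-1.   4.7] size [135.   22.6] ang 0.7 z 0.1062
scene [252, 158, 52, 20, 301] c [ -1.8 -79.2] size [137.   23.4] ang 0.1 z 0.0579
top [438, 227, 15, 57, 494] c [ -1.  -80.6] size [135.3  22.8] ang 0.9 z 0.0594
scene [252, 158, 52, 19, 304] c [ -0.7 -79.1] size [137.2  25. ] ang 0.8 z 0.0578
```

View pics/s18.png

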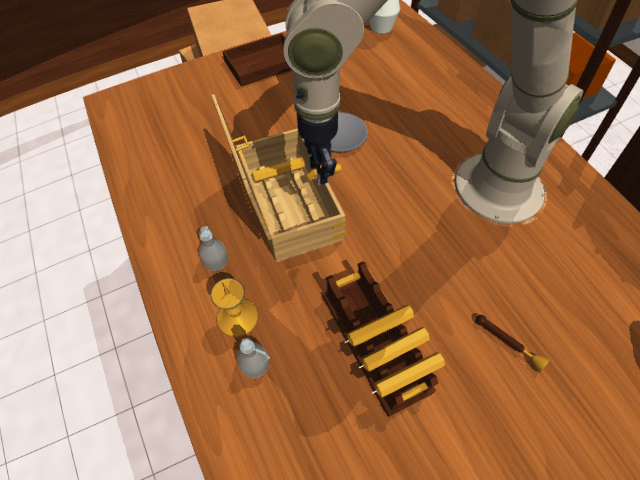

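Three are seated; the last is still at seat −82.5.

```bash
python3 -m handwheel '{"translation":[[-1.1,0,4],[-1.1,0,4.5],[-1.1,1,4.5],[-1.1,2,4],[0,2,2],[0,1.2,0.7],[0,0,0],[0,0,0]],"rot":[[0,-0.007,0],[0,0,0],[0,0,0],[0,0,0],[0,0,0],[0,0,0],[0,0,0],[0,0,0]],"grip":[4.2,4.2,4.2,4.2,4.2,4.2,4.2,4.2]}' 60
python3 -c "
from h import *
info(); tobox(-.001,-.0825,.045); turnto([0,0,-1],[0,-1,0])"
```

```text
time: 32.35
position: [0.5169, -0.2892, 0.1597]
orientation: [-90.0, -0.2, 174.4]
contact_force: [0.2, 1.5, 0.5]
grip_width: 0.0421
box xyz [ 0.0028 -0.0827  0.1597] tool y in box [-0.003  0.001 -1.   ] toolz [ 0.011 -1.    -0.001] F [0.2 1.5 0.5] j [  6.6  34.   25.7 114.9 -24.1  36.4 -47.4] g 0.0421 t 32.35
tool cm [ 0.35 11.48 -0.02]
rotvec [0.001 0.011 0.003]
```

```bash
python3 -m handwheel '{"translation":[[0.35,0,0],[0,3,0],[0,3,0],[0,2.5,0],[0,1.5,0],[0,1,0],[0,0.45,0],[0,0,0]],"rot":[[0,0.011,0],[0,0,0],[0,0,0],[0,0,0],[0,0,0],[0,0,0],[0,0,0],[0,0,0]],"grip":[4.2,4.2,4.2,4.2,4.2,4.2,4.2,4.2]}' 60; python3 -c "
from h import *
info()"
```

```text
time: 33.15
position: [0.5129, -0.291, 0.0455]
orientation: [-90.0, -0.1, 173.6]
contact_force: [-0.2, 0.6, 0.4]
grip_width: 0.0425
box xyz [-0.001  -0.0849  0.0455] tool y in box [-0.002 -0.001 -1.   ] toolz [-0.002 -1.     0.001] F [-0.2  0.6  0.4] j [ 12.7  43.   17.3 118.2 -30.8  23.1 -42.2] g 0.0425 t 33.15
```

```bash
python3 -m handwheel '{"translation":[[0,0,-0.2],[0,0,0],[0,0,0],[0,-1,0],[0,-3,0],[0,-4,0],[0,-4,0],[0,-3.5,0]],"rot":[[0,0,0],[0,0,0],[0,0,0],[0,0,0],[0,0,0],[0,0,0],[0,0,0],[0,0,0]],"grip":[2.5,2,2,2,2,2,2,2]}' 60; 
python3 -m handwheel '{"translation":[[0,0,0]],"rot":[[0,-0.083,0]],"grip":[2]}' 60; python3 -c "
from h import *
info(); goto(rx(0,-.055,.2),178.5)"
```

```text
time: 33.95
position: [0.5131, -0.2887, 0.2028]
orientation: [-90.0, -0.1, 173.6]
contact_force: [1.2, -0.5, -1.3]
grip_width: 0.0274
time: 34.05
position: [0.5149, -0.2898, 0.2053]
orientation: [-89.8, 0.3, 178.4]
contact_force: [0.7, -0.5, -1.0]
grip_width: 0.0274
box xyz [ 0.0009 -0.0835  0.2053] tool y in box [ 0.005 -0.003 -1.   ] toolz [ 0.081 -0.997  0.003] F [ 0.7 -0.5 -1. ] j [  5.   30.3  27.8 113.4 -21.1  40.8 -45.9] g 0.0274 t 34.05
rotvec tool [-0.003 -0.002 -0.004] | shift cm [  1.01   0.53 -45.17] from [ 0.5149 -0.2898  0.2053] [-89.83   0.25 178.4 ]
```

```bash

python3 -m handwheel '{"translation":[[0.1,0,-3],[0.1,0,-4],[0.1,0,-4.5],[0.1,0,-4.5],[0.1,0,-4.5],[0.1,0,-4.5],[0.1,0,-4.5]],"rot":[[0,0,0],[0,0,0],[0,0,0],[0,0,0],[0,0,0],[0,0,0],[0,0,0]],"grip":[2,2,2,2,2,2,2]}' 60
python3 -m handwheel '{"translation":[[0.1,0,-4.5],[0.1,0,-4.5],[0.1,0,-4],[0.1,0,-2.2],[0,0,-0.5],[0,0,0],[0,0,0]],"rot":[[0,0,0],[0,0,0],[0,0,0],[0,0,0],[0,0,0],[0,0,0],[0,0,0]],"grip":[2,2,2,2,2,2,2]}' 60
python3 -c "
from h import *
rinfo(); goto(rx(0,-.055,.0925),178.5)
snap('scene','s19')"
```

```text
time: 34.75
position: [0.5142, 0.0082, 0.2008]
orientation: [-90.0, -0.1, 178.4]
contact_force: [1.4, 0.6, -1.0]
grip_width: 0.0274
time: 35.45
position: [0.515, 0.1619, 0.2004]
orientation: [-90.0, -0.1, 178.3]
contact_force: [-0.4, 0.3, -0.9]
grip_width: 0.0276
rest xyz [-0.0015 -0.0552  0.2004] F [-0.4  0.3 -0.9] j [-45.1  28.3  31.1 119.9 -23.5  37.9 -89.9] rpy [-8.9950e+01 -1.1000e-01  1.7829e+02] g 0.0276 t 35.45
rotvec tool [-0.001 -0.004  0.002] | shift cm [-0.15 10.79 -0.02] from [0.515  0.1619 0.2004] [-8.9950e+01 -1.1000e-01  1.7829e+02]
```

View pics/s19.png

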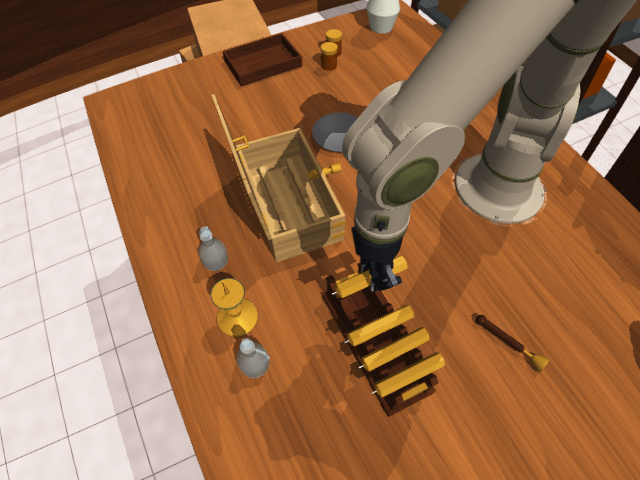

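The box is empty, the last candle is held above notch −55.

```bash
python3 -m handwheel '{"translation":[[-0.1,0,0],[0,3,0],[0,3,0],[0,2.5,0],[0,1.5,0],[0,0.8,0],[0,0,0],[0,0,0]],"rot":[[0,-0.004,0],[0,0,0],[0,0,0],[0,0,0],[0,0,0],[0,0,0],[0,0,0],[0,0,0]],"grip":[2,2,2,2,2,2,2,2]}' 60
python3 -c "
from h import *
rinfo(); goto(rx(0,-.055,.0925),178.5)"
```

```text
time: 36.3
position: [0.5164, 0.1623, 0.0925]
orientation: [-90.0, -0.1, 178.5]
contact_force: [1.3, 0.1, -1.0]
grip_width: 0.0279
rest xyz [-0.0001 -0.0547  0.0925] F [ 1.3  0.1 -1. ] j [-37.7  37.2  21.2 123.7 -31.9  24.5 -82.5] rpy [-8.9990e+01 -7.0000e-02  1.7851e+02] g 0.0279 t 36.3
rotvec tool [-0.     0.     0.001] | shift cm [-0.01  0.    0.03] from [0.5164 0.1623 0.0925] [-8.9990e+01 -7.0000e-02  1.7851e+02]
```

```bash
python3 -m handwheel '{"translation":[[0,0.05,0],[0,0,0],[0,0,0],[0,0,0],[0,-2,0],[0,-4,0],[0,-5,0],[0,-5,0]],"rot":[[0,0,0],[0,0,0],[0,0,0],[0,0,0],[0,0,0],[0,0,0],[0,0,0],[0,0,0]],"grip":[2,3.3,4.2,4.2,4.2,4.2,4.2,4.2]}' 60
python3 -m handwheel '{"translation":[[0,-5,0],[0,-3.5,0],[0,0,0],[0,0,0]],"rot":[[0,0,0],[0,0,0],[0,0.083,0],[0,0,0]],"grip":[2,0,0,0]}' 60
python3 -c "
from h import *
info(); tobox(.155,0,.34); turnto([0,0,-1],[0,-1,0])
snap('scene','s20'); snap('top','t20')
candles_rest('scene','s20'); candles_rest('top','t20')
d=np.load('pics/t20.npy'); P=cloud('top',d)-BC; u=P@EX;v=P@EY; z=P[...,2]
m=(d>0)&(abs(v)<.15)&(z>.2)&(z<.3)&(u>.05); print(m.sum(), np.percentile(u[m],[2,50,98]),z[m].max())
"
```

```text
time: 37.1
position: [0.5157, 0.1629, 0.2529]
orientation: [-89.9, -0.2, 178.6]
contact_force: [0.7, 0.8, 0.6]
grip_width: 0.0421
time: 37.5
position: [0.5165, 0.1635, 0.3375]
orientation: [-90.0, -0.0, 173.8]
contact_force: [-0.4, -0.0, 0.1]
grip_width: -0.0003
box xyz [-0.0469  0.3673  0.3375] tool y in box [-0.001  0.001 -1.   ] toolz [ 0.001 -1.    -0.001] F [-0.4 -0.   0.1] j [ -53.6   19.1   40.7  111.2  -15.1   55.1 -101.9] g -0.0003 t 37.5
tool cm [-20.15  -0.3   36.75]
rotvec [0.001 0.001 0.001]
scene 664 rest c [ -0.9 -51.5] size [136.7  23.7] ang 0.8 z 0.1049
scene 746 rest c [-3.   2.7] size [137.6  24.3] ang 0.2 z 0.1044
scene 743 rest c [-4.3 58.7] size [136.7  21.7] ang 1.3 z 0.1051
scene 789 rest c [ -2.5 113.8] size [ 20.6 137.2] ang 89.3 z 0.1054
top 402 rest c [-12.3  58.9] size [115.6  22.2] ang 0.1 z 0.1063
top 479 rest c [ -6.8 -51. ] size [119.8  22.6] ang 0.2 z 0.106
top 435 rest c [-15.1   4.2] size [106.8  23.1] ang 0.5 z 0.1062
3041 [0.08407309 0.10505531 0.11477519] 0.27627061668925945
```

View pics/s20.png

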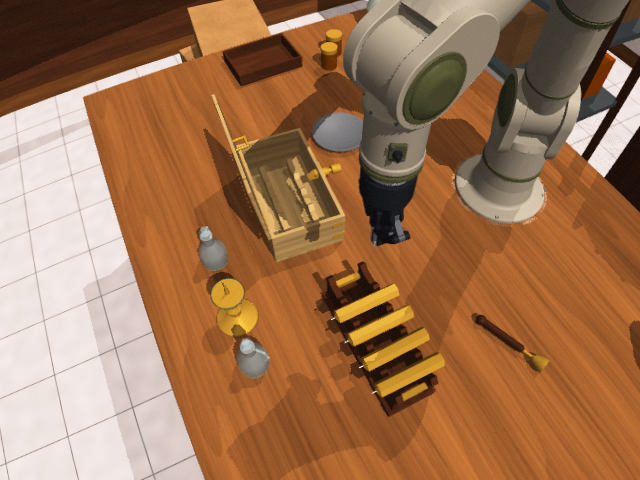

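View pics/t20.png

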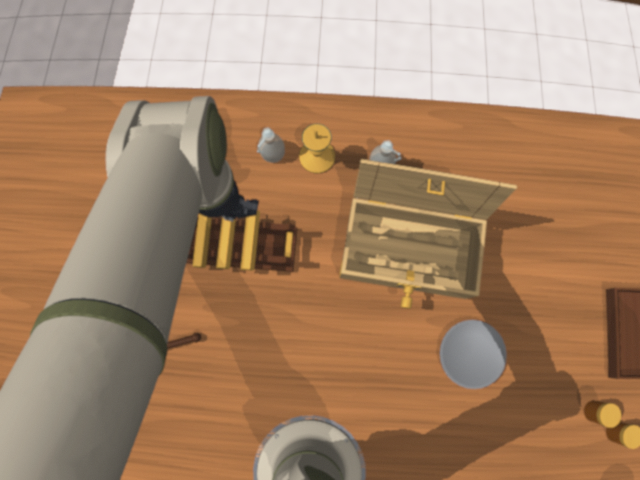

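```bash
python3 -m handwheel '{"translation":[[-2,0,3.5],[-2,0,4],[-2,0,4],[-2.2,0,4],[-2.2,0,4],[-2.2,0,4],[-2.2,0,4],[0,0,0]],"rot":[[0,0,0],[0,0,0],[0,0,0],[0,0,0],[0,0,0],[0,0,0],[0,0,0],[0,0,0]],"grip":[0,0,0,0,0,0,0,0]}' 60
python3 -c "
from h import *
info(); tobox(.16,0,.34); turnto([0,0,-1],[0,-1,0])"
```

```text
time: 38.4
position: [0.6341, -0.1336, 0.3352]
orientation: [-89.7, -0.2, 173.5]
contact_force: [-0.8, -0.1, -0.2]
grip_width: -0.0005
box xyz [0.1024 0.0848 0.3352] tool y in box [-0.003 -0.005 -1.   ] toolz [-0.005 -1.     0.005] F [-0.8 -0.1 -0.2] j [-18.8  28.4  39.6  98.2 -19.9  60.8 -69.2] g -0.0005 t 38.4
tool cm [-5.8  -0.45  8.45]
rotvec [-0.005 -0.005  0.003]
```

```bash
python3 -m handwheel '{"translation":[[-2.5,0,2.5],[-2.5,0,3],[-0.9,0,2.5],[0,0,0.5],[0,0,0],[0,3,0],[0,3,0],[0,0,0]],"rot":[[0,0,0],[0,0,0],[0,0,0],[0,0,0],[0,0,0],[0,0,0],[0,0,0],[0,0,0]],"grip":[0,0,0,0,0,0,0,0]}' 60
python3 -c "
from h import *
info(); tobox(.16,0,.235); turnto([0,0,-1],[0,-1,0]); 
im,d=snap('scene','s21')
cv2.imwrite('pics/s21c.png',cv2.resize(im[60:260,180:380],None,fx=3,fy=3))"
```

```text
time: 39.2
position: [0.6817, -0.2136, 0.272]
orientation: [-90.1, -0.5, 174.0]
contact_force: [-0.6, 0.3, -0.2]
grip_width: -0.0002
box xyz [0.1584 0.0104 0.272 ] tool y in box [-0.009  0.002 -1.   ] toolz [ 0.004 -1.    -0.002] F [-0.6  0.3 -0.2] j [ -8.4  36.6  36.2  92.9 -24.2  59.1 -60.8] g -0.0002 t 39.2
tool cm [-0.19  3.69  1.05]
rotvec [0.002 0.004 0.009]
```

View pics/s21c.png

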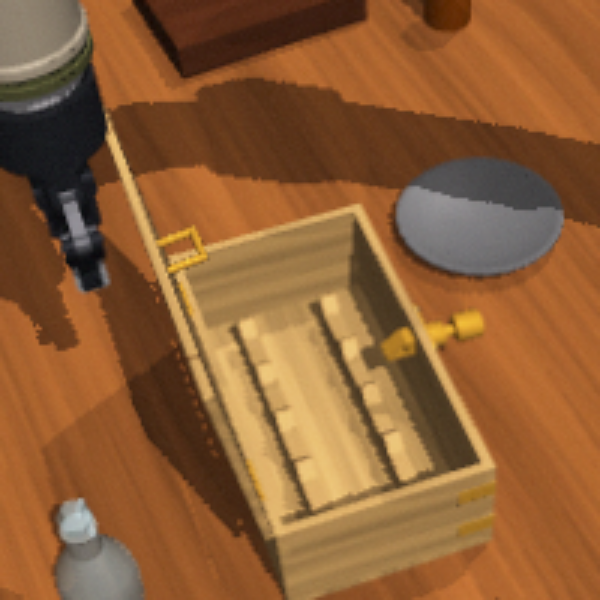

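```bash
python3 -m handwheel '{"translation":[[0,2,0.5],[0,1.8,0.5],[1,0,0],[2,0,0],[2,0,0],[2,0,0],[2,0,0],[2,0,0]],"rot":[[0,0,0],[0,0,0],[0,0,0],[0,0,0],[0,0,0],[0,0,0],[0,0,0],[0,0,0]],"grip":[0,0,0,0,0,0,0,0]}' 60
python3 -c "
from h import *
info()
im,d=snap('scene','s22')
cv2.imwrite('pics/s22c.png',cv2.resize(im[60:260,180:380],None,fx=3,fy=3))"
```

```text
time: 40.05
position: [0.5741, -0.2148, 0.241]
orientation: [-89.9, 0.2, 173.9]
contact_force: [6.1, -0.7, -1.4]
grip_width: 0.0001
box xyz [ 0.0515 -0.0025  0.241 ] tool y in box [ 0.004 -0.001 -1.   ] toolz [ 0.003 -1.     0.001] F [ 6.1 -0.7 -1.4] j [ -8.6  30.8  36.1 109.  -24.1  47.7 -56. ] g 0.0001 t 40.05
```

View pics/s22c.png

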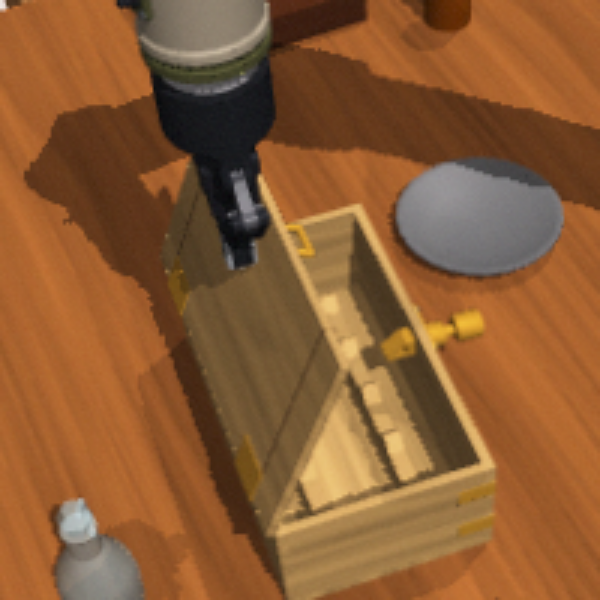

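```bash
python3 -m handwheel '{"translation":[[2,0,0],[2,0.3,0],[1.8,0.8,0],[1,1.2,0],[0.8,1.4,0],[0.6,1.4,0],[0,0,0]],"rot":[[0,0,0],[0,0,0],[0,0,0],[0,0,0],[0,0,0],[0,0,0],[0,0,0]],"grip":[0,0,0,0,0,0,0]}' 60
python3 -c "
from h import *
info()
im,d=snap('scene','s23')
cv2.imwrite('pics/s23c.png',cv2.resize(im[60:260,180:380],None,fx=3,fy=3))"
```

```text
time: 40.8
position: [0.4911, -0.2062, 0.1884]
orientation: [-90.0, -0.1, 173.8]
contact_force: [0.1, -0.7, 0.3]
grip_width: -0.0003
box xyz [-0.0318 -0.003   0.1884] tool y in box [-0.001 -0.    -1.   ] toolz [ 0.002 -1.     0.   ] F [ 0.1 -0.7  0.3] j [ -6.3  29.4  33.2 121.5 -26.9  36.4 -50.5] g -0.0003 t 40.8
```

View pics/s23c.png

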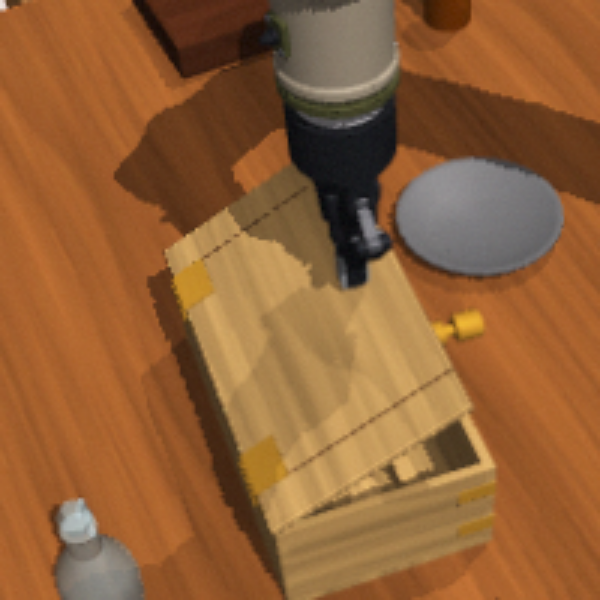

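```bash
python3 -m handwheel '{"translation":[[1,0.9,0],[1,1.1,0],[0.9,1.2,0],[0.3,1,0],[0,0.6,0],[0,0,0]],"rot":[[0,0,0],[0,0,0],[0,0,0],[0,0,0],[0,0,0],[0,0,0]],"grip":[0,0,0,0,0,0]}' 60
python3 -c "
from h import *
info()"
```

```text
time: 41.45
position: [0.4607, -0.2033, 0.1404]
orientation: [-90.0, -0.0, 173.8]
contact_force: [2.0, -0.7, 4.4]
grip_width: 0.0001
box xyz [-0.0624 -0.0035  0.1404] tool y in box [-0.    -0.001 -1.   ] toolz [ 0.002 -1.     0.001] F [ 2.  -0.7  4.4] j [ -1.9  31.6  27.9 127.1 -31.5  27.9 -45.4] g 0.0001 t 41.45
```

```bash
python3 -m handwheel '{"translation":[[0.2,0.4,0],[0.2,0.4,0],[0,0.4,0],[0,0.4,0],[0,0.3,0],[0,0,0]],"rot":[[0,0,0],[0,0,0],[0,0,0],[0,0,0],[0,0,0],[0,0,0]],"grip":[0,0,0,0,0,0]}' 60
python3 -c "
from h import *
info()"
```

```text
time: 42.05
position: [0.4571, -0.2029, 0.1219]
orientation: [-90.0, 0.1, 173.8]
contact_force: [1.7, 0.8, 19.8]
grip_width: 0.0005
box xyz [-0.066  -0.0035  0.1219] tool y in box [ 0.001 -0.001 -1.   ] toolz [ 0.002 -1.     0.001] F [ 1.7  0.8 19.8] j [  0.   33.   25.3 128.2 -33.4  25.  -43.6] g 0.0005 t 42.05
```

```bash
python3 -m handwheel '{"translation":[[0,0.2,0],[0,0,0],[0,0,0]],"rot":[[0,0,0],[0,0,0],[0,0,0]],"grip":[0,0,0]}' 60
python3 -c "
from h import *
info()"
python3 -m handwheel '{"translation":[[0,-1,0],[0,-3,0],[0,-4,0],[0,-4,0],[0,-4,0],[0,-2,0],[0,0,0]],"rot":[[0,0,0],[0,0,0],[0,0,0],[0,0,0],[0,0,0],[0,0,0],[0,0,0]],"grip":[0,0,0,0,0,0,0]}' 60
python3 -m handwheel '{"translation":[[0,0,4.5],[0,0,4.5],[0,0,4.5],[0,0,4.5],[0,0,0]],"rot":[[0,0,0],[0,0,0],[0,0,0],[0,0,0],[0,0,0]],"grip":[0,0,0,0,0]}' 60
python3 -c "
from h import *
info()
snap('scene','s24'); im,d=snap('top','t24')
cv2.imwrite('pics/t24c.png',cv2.resize(im[170:320,310:510],None,fx=4,fy=4))
candles_rest('scene','s24'); candles_rest('top','t24')
for n,t in (('scene','s24'),('top','t24'),('top','top0'),('scene','scene0')):
    d=np.load(f'pics/{t}.npy'); P=cloud(n,d)-BC; u=P@EX; v=P@EY; z=P[...,2]
    m=(d>0)&(abs(v)<.145)&(u<.08)&(u>-.084)&(z>.09)&(z<.15)
    print(n,t,m.sum(),np.polyfit(u[m],z[m],1), np.median(z[m]))
    k=(d>0)&(abs(v)<.02)&(u<-.095)&(u>-.17)&(z>.07)&(z<.1); print('knob u',k.sum(),np.percentile(u[k],[2,50,98]).round(4) if k.sum() else 0)
"
```

```text
time: 42.35
position: [0.4571, -0.2029, 0.1206]
orientation: [-90.0, 0.1, 173.8]
contact_force: [0.0, 2.4, 26.2]
grip_width: 0.0002
box xyz [-0.066  -0.0035  0.1206] tool y in box [ 0.002 -0.    -1.   ] toolz [ 0.002 -1.     0.   ] F [ 0.   2.4 26.2] j [  0.2  33.1  25.1 128.3 -33.6  24.8 -43.5] g 0.0002 t 42.35
time: 43.05
position: [0.4563, -0.2027, 0.3013]
orientation: [-90.0, 0.1, 173.9]
contact_force: [-0.2, -0.6, -0.7]
grip_width: -0.0004
time: 43.55
position: [0.4335, -0.387, 0.2982]
orientation: [-89.8, -0.2, 173.4]
contact_force: [0.4, -0.5, -0.7]
grip_width: -0.0003
box xyz [-0.0694 -0.189   0.2982] tool y in box [-0.004 -0.003 -1.   ] toolz [-0.006 -1.     0.003] F [ 0.4 -0.5 -0.7] j [  7.8  25.4  41.  109.4 -20.3  52.8 -38. ] g -0.0003 t 43.55
scene 670 rest c [ -1.2 -52.1] size [137.9  23.4] ang 1.5 z 0.1047
scene 734 rest c [-3.1  2.6] size [137.3  23.8] ang 0.0 z 0.1046
scene 754 rest c [-4.4 58.3] size [136.3  21.9] ang 1.3 z 0.1051
scene 805 rest c [ -2.3 113.5] size [136.7  21.7] ang 0.3 z 0.1053
top 463 rest c [ -0.5 113.9] size [ 22.3 136.7] ang 89.8 z 0.1063
top 485 rest c [-2.7 59. ] size [134.6  22.5] ang 0.6 z 0.1065
top 540 rest c [-0.5  4.5] size [135.6  22.6] ang 0.9 z 0.1064
top 517 rest c [  0.1 -50.6] size [133.6  22. ] ang 0.6 z 0.1061
scene s24 6276 [-0.00339891  0.10804155] 0.10805502451411986
knob u 141 [-0.1379 -0.1195 -0.0967]
top t24 9306 [-0.00387792  0.10877837] 0.1088003411349735
knob u 42 [-0.1071 -0.1004 -0.0957]
top top0 9311 [-0.00391523  0.10876931] 0.1087717026079702
knob u 185 [-0.1384 -0.121  -0.0965]
scene scene0 6280 [-0.00332968  0.10805745] 0.10806663301339459
knob u 141 [-0.1381 -0.1194 -0.0965]
```

View pics/s24.png

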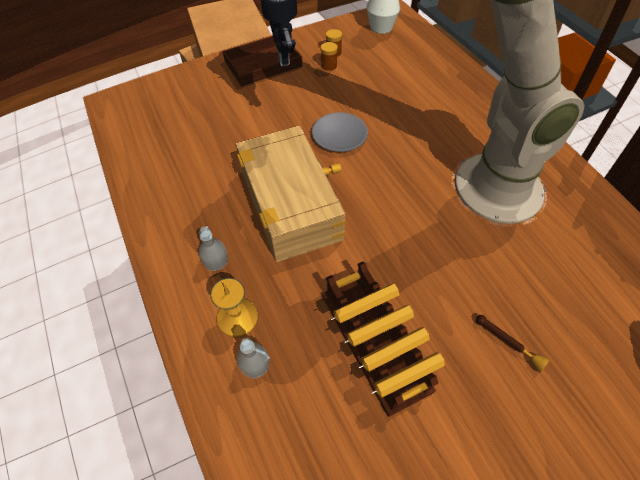

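View pics/t24c.png

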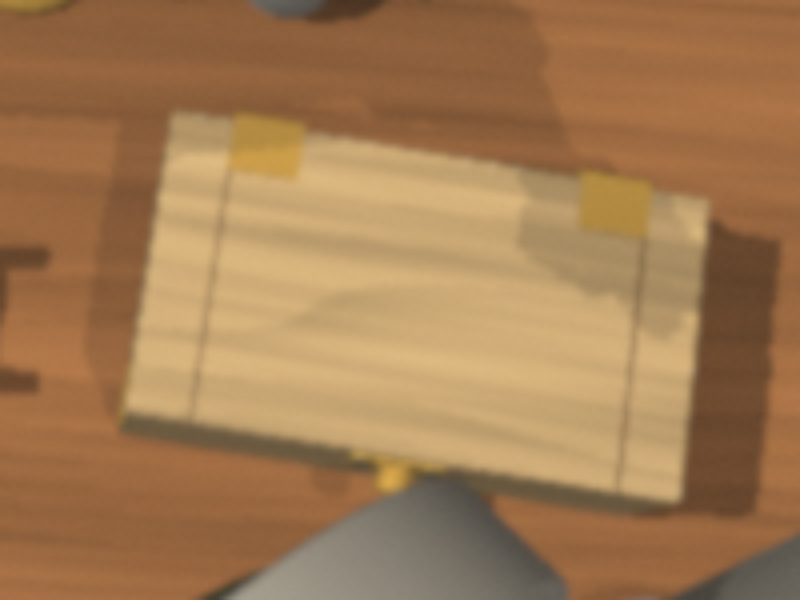

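```bash
python3 -c "
from plant import close_job
print(close_job())"
```

```text
the job is handed in; nothing more can be done
None
```

I drew the latch to its stop and swung the lid up to about 1.75 rad. All four candles then went from the box to the rest, in the notches at y = −55, 0, 55 and 110 mm. I shut the lid again and pressed it down with about 26 N. The job took about 44 s of the 210 s allowed and is handed in; no verdict was reported.

**Last checks, all good:**
- **Candles:** both cameras show all four within 5 mm of centre between the rails and within about 1.5° of square, at the right height.
- **Lid and latch:** the lid lies as flat as at the start. The knob is back at its starting position in the scene view; in the last top view the arm partly hid it.
- **Bystanders:** in the last scene view the candlestick, cruets, alms dish and snuffer stand where they began. This is by eye; I did not measure them.
- **Robot:** the arm was clear of everything at hand-in.

**Along the way:** tilting the tool to lift the lid ran into wrist joint limits, so I pushed it up with a nearly vertical finger instead. No knocked candle or grip slip showed up in my readings.

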